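# Shim a bridge bar level

### The arm

A 7-joint arm with a two-finger parallel gripper is mounted at the origin on a cart in front of the work surface, level with it; the furniture and walls round the work are solid. World frame = base frame: x ahead of the robot, y to its left, z up, the work surface at z = 0. Lengths are in m, angles in rad, forces in N, time in s.
With the tool pointing down it reaches from about 0.4 to 0.875 m from the base axis. Payload 19.3 kg.
Tool frame: the origin (TCP) lies at the centre of the arm's flange, where the gripper is bolted on; the fingertips stand 173 mm ahead of it and the grasp point (between the pads) lies 155 mm ahead of it; z points along the fingers, y is the line along which they close (so a half turn about z gives the same grasp; the last joint's range is limited). The gripper opens to 85 mm and grips with 20 to 120 N. Pads are 22 mm wide; open, the fingers measure 114 mm over their backs; the gripper's body (76 mm by 85 mm) begins 54 mm behind the grasp point. The pads swing forward as they close: fully open they stand 13 mm farther back than shut.
Start: joints at [1.149, 0.521, -0.036, 1.599, 0.021, 1.021, -0.113], TCP at [0.215, -0.587, 0.405] pointing down, gripper open.
Joint ranges: [-2.91, 2.91], [-0.3, 2.13], [-1.5, 1.42], [0.17, 2.43], [-1.26, 4.41], [0.16, 1.93], [-2.52, 2.52]. Speed limits (rad/s): [1.89, 1.89, 2.39, 2.39, 3.01, 3.01, 3.01].

### API

Orientations are given as [roll, pitch, yaw] about the fixed x, y, z axes, in that order (R = Rz(yaw) Ry(pitch) Rx(roll)).
In Python, from workcell import bot, imaging, job gives the robot as it stands.
- The arm moves only by the tool carry_out, never from a script. Its argument "targets" is a list of rows, each a list of 3 entries, a list of its own where there are three numbers: the shift along the tool's x, y, z in units of 0.25 m (1.0 is 0.25 m), then the turn, a rotation vector about the tool's x, y, z in units of 180 degrees (1.0 is 180 degrees), then the opening, from 0 (shut) to 1 (fully open). In form: [[[tx, ty, tz], [wx, wy, wz], jaw], ...]. A call has 1 to 8 rows; each row shifts and turns the commanded pose from where the row before left it, along the tool's axes as they then stand; what a row does not reach is not made up. A row lasts 1/8 s, in which the tool goes at most 62.5 mm and 10.7 degrees, less where a joint would pass 70% of its speed; a pose out of reach is approached as far as the arm can. A call with a number of a shift or a turn outside -1 to 1 is refused whole. A call with a gripper value outside its range is refused whole. The fingers move at their own pace and stop on an object; "force" is the grip in N (left out, the last holds). Time passes only in rows, so rows that do not move let the fingers close. It gives the time, the measured TCP pose, the force and the opening at its end, in the units of the state.
- bot.observe(): the state, without advancing time (a new reading comes with each control period).
- imaging.grab_frame(name): name is "side" or "top"; returns a dict with "pixels" (420x560x3 uint8, red, green, blue), "mtx" (3x3 intrinsics, pixels), "cam_to_world" (4x4, takes a point from camera to world coordinates). Camera axes: x right, y down, z forward; pixel columns grow to the right and rows downward; lengths in m; the calibration is good to about 2 mm. A picture is of the moment at which its call begins. There is no depth.
- job.job_done(): hands the job in, once; it reports no verdict.
The state is a dict: "clock": time; "qpos": joint angles; "qd": joint speeds; "joint_efforts": joint torques, N m; "position": TCP position; "tool_rot": TCP orientation; "force": force on the tool from outside, world axes, zero at the start; "moment": the same for the moment, N m; "grip_width": finger opening in m.
Only numpy, scipy, OpenCV 4.12 (cv2) and the standard library are available. Lean on these libraries where they do the work, as an engineer would, in place of code of your own. Each camera call takes 0.05 s, during which the arm holds its last target. There are 200 camera calls.

### The job

Slide the square cover plate sideways off the pile on the jig's middle seat onto the low landing beside it, keeping it flat and not lifting it, and leave the two shims beneath it where they lie. Choose loose shims whose thicknesses together bring that pile level with the tall post, stack them flat and square on the pile, and put every shim you do not need into the grey tray. Lay the bridge bar lengthwise over pile and post, centred between the two, so that it lies level; leave the memory stick, pen and timer alone.

Things in the scene. Friction and masses are not known exactly. Their poses are not given: they have to be found in the camera images.
- jig: levelling jig bolted to the table: dark base plate 104 mm (own x) by 370 mm (own y), 6 mm thick, that carries three aluminium blocks in a row along its y: landing, seat, post. Origin: centre of the base plate's underside, on the table, straight below the seat's centre; z up
- landing_top (a point): centre of the landing's flat top: 100 mm in jig x, 110 mm in y, at jig y = -115 mm, 38 mm above the table (2 mm lower than the pile on the seat), 10 mm from the seat
- seat_top (a point): centre of the seat's flat top, under the pile: 80 mm in jig x, 100 mm in y, 20 mm above the table; with the two 10 mm bed shims that lie on it the pile below the cover plate ends 40 mm above the table
- post_top (a point): centre of the tall post's flat top: 70 mm in jig x, 60 mm in y, at jig y = +140 mm, 72 mm above the table, so 32 mm higher than the pile without the cover plate
- cover_mid (a point): square aluminium cover plate 100 x 100 x 14 mm, about 0.36 kg, too wide to be gripped; lies on the pile of the two bed shims on the seat, underside 40 mm above the table, sides nearly parallel to the jig's; this point is its centre, half-way up
- bed_a_mid (a point): bare-steel slotted shim plate, 50 mm (own x) by 80 mm (own y) by 10 mm thick; a 12 mm wide slot runs in from its +y end to its middle; this point is its centre, half-way up; own z is up; the lower of the two that lie on the seat under the cover plate, own y along the jig's y; stays there
- bed_b_mid (a point): bare-steel slotted shim plate, 50 mm (own x) by 80 mm (own y) by 10 mm thick; a 12 mm wide slot runs in from its +y end to its middle; this point is its centre, half-way up; own z is up; the upper of the two that lie on the seat under the cover plate; stays there
- shim_a_mid (a point): bare-steel slotted shim plate, 50 mm (own x) by 80 mm (own y) by 8 mm thick; a 12 mm wide slot runs in from its +y end to its middle; this point is its centre, half-way up; own z is up; lies flat on the table at the start; may be absent
- shim_b_mid (a point): bare-steel slotted shim plate, 50 mm (own x) by 80 mm (own y) by 8 mm thick; a 12 mm wide slot runs in from its +y end to its middle; this point is its centre, half-way up; own z is up; lies flat on the table at the start; may be absent
- shim_c_mid (a point): bare-steel slotted shim plate, 50 mm (own x) by 80 mm (own y) by 16 mm thick; a 12 mm wide slot runs in from its +y end to its middle; this point is its centre, half-way up; own z is up; lies flat on the table at the start; may be absent
- shim_d_mid (a point): bare-steel slotted shim plate, 50 mm (own x) by 80 mm (own y) by 16 mm thick; a 12 mm wide slot runs in from its +y end to its middle; this point is its centre, half-way up; own z is up; lies flat on the table at the start; may be absent
- shim_e_mid (a point): bare-steel slotted shim plate, 50 mm (own x) by 80 mm (own y) by 24 mm thick; a 12 mm wide slot runs in from its +y end to its middle; this point is its centre, half-way up; own z is up; lies flat on the table at the start; may be absent
- shim_f_mid (a point): bare-steel slotted shim plate, 50 mm (own x) by 80 mm (own y) by 8 mm thick; a 12 mm wide slot runs in from its +y end to its middle; this point is its centre, half-way up; own z is up; lies flat on the table at the start; may be absent
- bridge_mid (a point): aluminium bridge bar 50 mm (own x) by 200 mm (own y) by 12 mm thick, about 0.32 kg; lies flat on the table at the right; this point is its centre, half-way up
- tray: low grey open tray 130 mm (own x) by 140 mm (own y), 18 mm high, wall and floor 4 mm, fixed to the table at the left; origin: centre of its underside
- usb_stick: dark memory stick, 18 x 50 x 9 mm, between the jig and the white box behind it; bystander, not to be disturbed; origin: centre of its underside
- pen_a: white pen, 11 x 145 x 9 mm, near the robot; bystander, not to be disturbed; origin: centre of its underside
- timer: bench timer, 41 x 68 x 55 mm, behind the jig at the right; bystander, not to be disturbed; origin: centre of its underside
There are look-alikes about, which are no part of the job. Leave any purple look-alike of the part that bears shim_c_mid alone.

How it is judged:
By the outcome, as a careful person would: the job done as asked, in the order asked, and still so for the second after the job is handed in, with the robot touching nothing.
Of shim_a, shim_b, shim_c, shim_d, shim_e, shim_f only 4 to 6 are there at a start; the rules pass over those that are not, and their reading is None.
At some moment in a run one of bridge may be knocked a few centimetres aside while the robot is not near it.
Once in a run the grip may slacken for a moment while it holds something.
It also fails if it takes over 210 s, if anything falls off the work surface, if the arm or the gripper's body presses on something with over 40 N, if the wrist force passes 120 N, or if a joint passes its speed limit or range.

## Working session

There is one attempt and no reset: what is moved stays moved. The work goes in short steps, Python scripts to look and compute and a tool call to move; the robot and the scene stay as the last step left them, time stands still between calls to the robot, and variables do not carry over. Pictures are saved under pics/ and viewed, on a budget of 22 in all, crops included, one or two more only if the job needs it, and the job is handed in when it is done.

Besides the shell and the picture viewer there is one more tool, called after "Request:" by a JSON object that holds its "fn" and its "kwargs". carry_out: Moves the arm, as the interface text tells. Its arguments: {"type":"object","properties":{"targets":{"type":"array"},"force":{"type":"number"}},"required":["targets"]}

```bash
ls; mkdir -p pics; python3 - <<'E'
from workcell import bot, imaging
import cv2,numpy as np,pickle
print(bot.observe())
d={}
for n in("top","side"):
    f=imaging.grab_frame(n); d[n]=f
    cv2.imwrite(f"pics/{n}0.png",cv2.resize(f["pixels"][:,:,::-1],(800,600),interpolation=cv2.INTER_CUBIC))
    print(n,f["mtx"],np.round(f["cam_to_world"],4))
pickle.dump(d,open("f0.pkl","wb"))
E
```

```text
pics
{'clock': 0.0, 'qpos': array([ 1.14878978,  0.52202352, -0.03630169,  1.59994686,  0.0211686 ,
        1.02111204, -0.11280247]), 'qd': array([-0.00015174,  0.00023196, -0.0003522 ,  0.00014124,  0.00084436,
        0.00016205, -0.001374  ]), 'joint_efforts': array([ 1.89317703e-03, -9.27101898e+01,  1.98152415e+00, -3.69931054e+01,
        1.80624286e-02,  8.25020252e-03, -2.63600282e-05]), 'position': array([ 0.21530143, -0.58661646,  0.40414188]), 'tool_rot': array([-3.14048849e+00,  6.40302232e-05,  3.51754321e-01]), 'force': array([-0.55741977, -0.40519805,  0.20532591]), 'moment': array([-0.00918897,  0.01117931,  0.03121262]), 'grip_width': 0.08529974254876198}
top [[386.34156814   0.         282.07641177]
 [  0.         386.34156814 212.14243255]
 [  0.           0.           1.        ]] [[ 0.0016 -0.9824  0.1869  0.353 ]
 [-0.9995  0.0042  0.0306 -0.0263]
 [-0.0308 -0.1869 -0.9819  1.1734]
 [ 0.      0.      0.      1.    ]]
side [[497.4120674    0.         278.12757585]
 [  0.         497.4120674  205.51565981]
 [  0.           0.           1.        ]] [[ 0.9885 -0.0843  0.1253  0.4149]
 [-0.1501 -0.4574  0.8765 -1.0187]
 [-0.0166 -0.8852 -0.4648  0.6071]
 [ 0.      0.      0.      1.    ]]
```

View pics/top0.png

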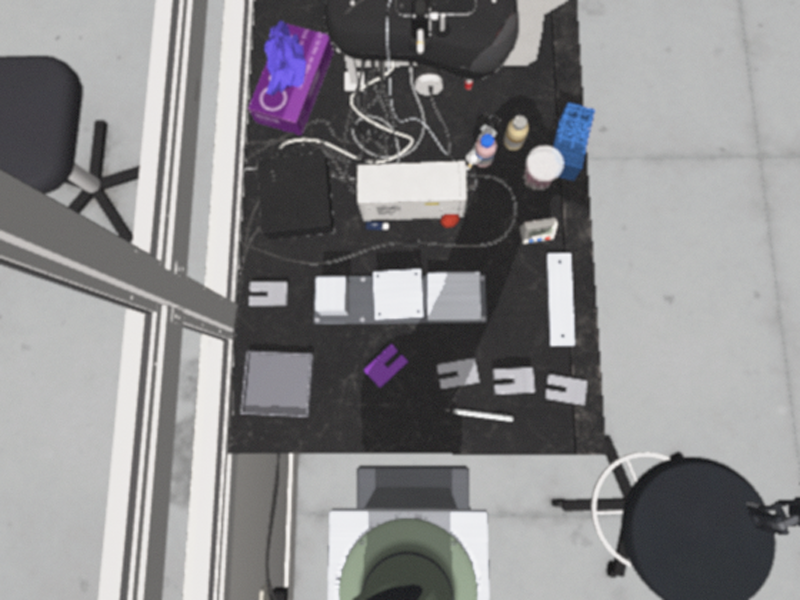

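View pics/side0.png

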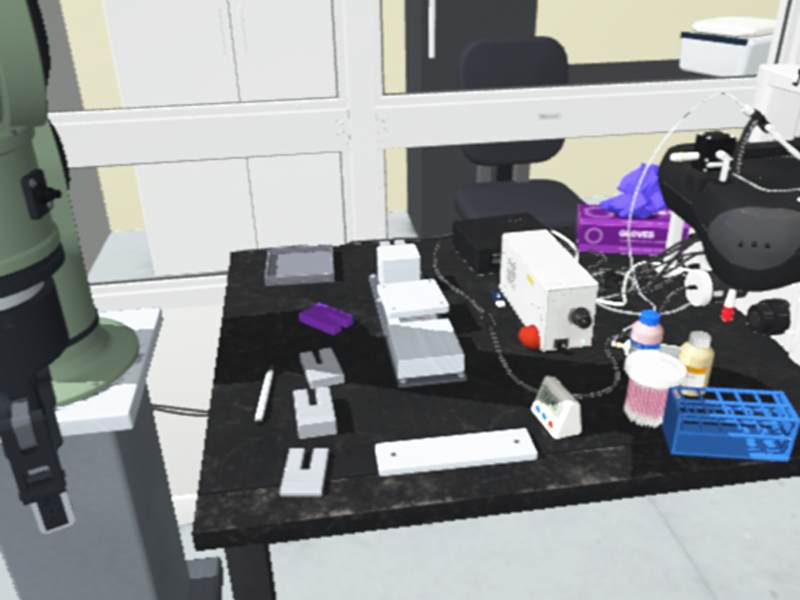

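The top view shows the post at (331,296), the cover at (398,293), the landing at (455,297), the bridge at (561,299) and the tray at (277,383). There are four grey shims, at (268,293), (458,374), (514,380) and (566,389). The purple one at (385,365) is the look-alike and stays put. Next I'll enlarge the shims to judge their thickness.

```bash
python3 - <<'E'
import cv2,numpy as np,pickle
d=pickle.load(open("f0.pkl","rb"))
t=d["top"]["pixels"][:,:,::-1]; s=d["side"]["pixels"][:,:,::-1]
# top: cols165-425 rows175-300 x3 ->780x375 
cv2.imwrite("pics/topc.png",cv2.resize(t[172:297,162:428],None,fx=3,fy=3,interpolation=cv2.INTER_CUBIC))
cv2.imwrite("pics/sidec.png",cv2.resize(s[160:355,180:400],None,fx=3,fy=3,interpolation=cv2.INTER_CUBIC))
E
```

```text
(no output)
```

View pics/topc.png

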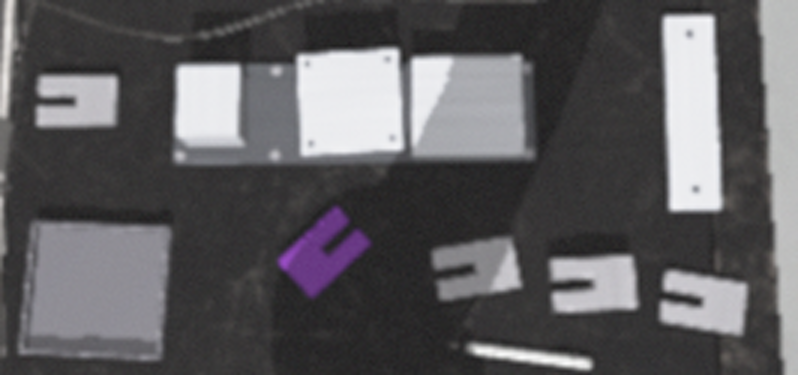

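View pics/sidec.png

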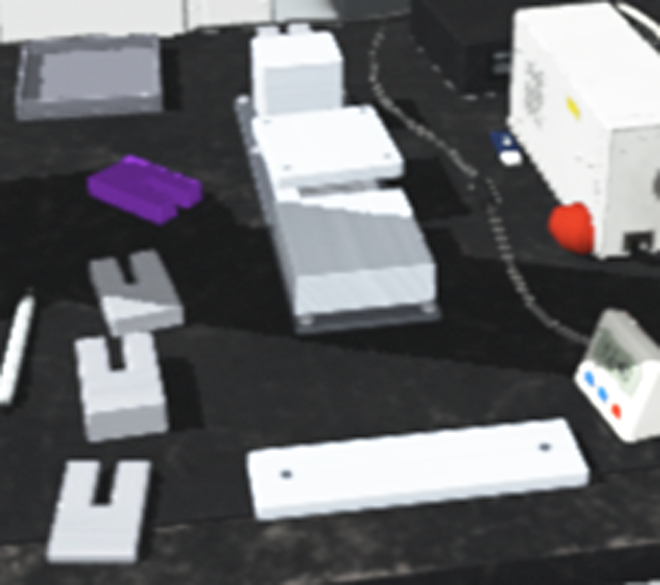

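The side crop shows face heights of about 10 px at (115,330) and (95,558), so those two are 8 mm. The face at (125,425) is about 30 px, so that one is 24 mm. The fourth shim is hidden behind the post. I'll use the middle 24 mm shim and one 8 mm shim (24+8=32), and the other two go into the tray. Now the poses.

```bash
cat > h.py <<'E'
import numpy as np,cv2,pickle
from workcell import bot,imaging
def world(f,px,z):
    K=f["mtx"];T=f["cam_to_world"]
    px=np.atleast_2d(px).astype(float)
    r=(np.c_[px,np.ones(len(px))]@np.linalg.inv(K).T)@T[:3,:3].T
    return T[:3,3]+r*((z-T[2,3])/r[:,2])[:,None]
def project(f,p):
    T=np.linalg.inv(f["cam_to_world"]);c=np.atleast_2d(p)@T[:3,:3].T+T[:3,3];q=c@f["mtx"].T
    return q[:,:2]/q[:,2:]
def uncrop(p,x0,y0,k=3): return (np.array(p,float)+.5)/k-.5+[x0,y0]
def rect(f,px,z):
    "corners in order; centre, side lengths mm, angle(deg) of edge 0-1 and of edge 1-2"
    w=world(f,px,z)[:,:2];a=(w[1]-w[0]+w[2]-w[3])/2;b=(w[2]-w[1]+w[3]-w[0])/2
    an=lambda v:np.degrees(np.arctan2(v[1],v[0]))
    return w.mean(0).round(4),np.round([np.hypot(*a)*1e3,np.hypot(*b)*1e3,an(a),an(b)],1)
E
python3 - <<'E'
from h import *
f=pickle.load(open("f0.pkl","rb"))["top"]
for n,z,c in [("post",.072,[(175,66),(239,64),(239,137),(177,137)]),("land",.038,[(412,57),(521,54),(525,156),(411,158)]),
("cover",.054,[(297,53),(399,48),(404,151),(301,157)]),("s1",.008,[(432,249),(514,236),(521,287),(439,301)]),
("s2",.024,[(549,259),(633,255),(637,309),(552,312)]),("s3",.008,[(665,270),(747,284),(742,334),(659,320)]),
("s4_8",.008,[(37,74),(117,74),(116,127),(36,128)]),("s4_16",.016,[(37,74),(117,74),(116,127),(36,128)]),("bridge",.012,[(662,16),(714,14),(721,210),(669,212)]),
("tray",.018,[(30,222),(171,227),(161,358),(20,353)]),("base",.006,[(173,62),(533,62),(535,160),(173,163)])]:
    print(n,*rect(f,uncrop(c,162,172),z))
E
```

```text
post [0.5838 0.1581] [  61.7   71.8  -89.3 -177.7]
land [ 0.5846 -0.0966] [111.  103.3 -88.9 179.9]
cover [0.5859 0.0195] [ 101.4  104.5  -87.1 -177.4]
s1 [ 0.4255 -0.1052] [  82.8   51.4  -80.7 -173.2]
s2 [ 0.4094 -0.2172] [  82.4   51.9  -87.6 -178.3]
s3 [ 0.3924 -0.3275] [ 81.1  49.4 -99.7 170.7]
s4_8 [0.598  0.3051] [  83.5   56.6  -89.9 -178.3]
s4_16 [0.5964 0.3028] [  82.9   56.2  -89.9 -178.3]
bridge [ 0.583  -0.3248] [ 52.4 202.4 -88.  179.1]
tray [0.404  0.2741] [141.7 129.2 -92.  178.1]
base [0.5858 0.0189] [ 371.3  104.3  -90.  -179.2]
```

Request:
{"fn": "carry_out", "kwargs": {"targets": [[[0,0,0],[0,0,-0.0558],0.6],[[0,0,0],[0,0,-0.0558],0.6],[[0,0,0],[0,0,-0.0558],0.6],[[0,0,0],[0,0,-0.0558],0.6],[[0,0,0],[0,0,-0.0558],0.6],[[0,0,0],[0,0,-0.0558],0.6],[[0,0,0],[0,0,-0.0558],0.6],[[0,0,0],[0,0,0],0.6]], "force": 60}}

```text
clock: 1.1
position: [0.2151, -0.5868, 0.4044]
tool_rot: [3.142, -0.001, 1.578]
force: [-0.8, -0.1, -0.8]
grip_width: 0.0512
```

Request:
{"fn": "carry_out", "kwargs": {"targets": [[[0.2,0.108,0],[0,0,0],0.6],[[0.2,0.108,0],[0,0,0],0.6],[[0.2,0.108,0],[0,0,0],0.6],[[0.2,0.108,0],[0,0,0],0.6],[[0.2,0.108,0],[0,0,0],0.6],[[0.2,0.108,0],[0,0,0],0.6],[[0.2,0.108,0],[0,0,0],0.6]]}}

```text
clock: 1.98
position: [0.402, -0.2336, 0.4048]
tool_rot: [3.141, 0.0, 1.573]
force: [0.2, -0.4, 0.5]
grip_width: 0.0512
```

Request:
{"fn": "carry_out", "kwargs": {"targets": [[[0.19,0.1045,0.03],[0,0,0],0.6],[[0.19,0.1045,0.03],[0,0,0],0.6],[[0.19,0.1045,0.03],[0,0,0],0.6],[[0.19,0.1045,0.06],[0,0,0],0.6],[[0.19,0.1045,0.06],[0,0,0],0.6],[[0.19,0.1045,0.06],[0,0,0],0.6],[[0.19,0.1045,0.06],[0,0,0],0.6],[[0,0,0],[0,0,0],0.6]]}}

```text
clock: 2.98
position: [0.582, 0.1029, 0.3207]
tool_rot: [-3.14, -0.002, 1.579]
force: [-1.3, -1.2, 0.6]
grip_width: 0.051
```

```bash
python3 - <<'E'
from h import *
o=bot.observe();p=o["position"];print(p,o["tool_rot"])
f=imaging.grab_frame("side");im=f["pixels"][:,:,::-1].copy()
t=project(f,[[p[0],p[1],p[2]-.173],[p[0]-.04,p[1],p[2]-.173],[p[0]+.04,p[1],p[2]-.173]]);c=t[0].astype(int)
x0,y0=c[0]-60,c[1]-60
im=im[y0:y0+120,x0:x0+120];im=cv2.resize(im,None,fx=5,fy=5,interpolation=cv2.INTER_CUBIC)
print((t-[x0,y0])*5+2, np.diff(project(f,[p,p+[0,0,.01]]),axis=0)*5)
cv2.imwrite("pics/tip.png",im)
E
```

```text
[0.58200213 0.10292322 0.32072047] [-3.13991116e+00 -1.86771595e-03  1.57909903e+00]
[[306.75074393 303.50461818]
 [225.68974234 309.40428417]
 [387.14716421 297.6533208 ]] [[ -0.34983202 -21.89559232]]
```

View pics/tip.png

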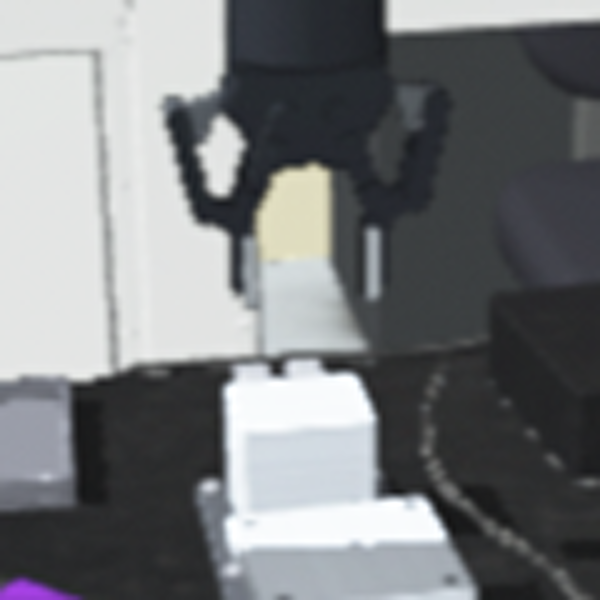

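The tips sit at about (248,305) and (374,300) in the crop, as predicted, so the 173 mm reach holds at this opening. Lowering between cover and post.

Request:
{"fn": "carry_out", "kwargs": {"targets": [[[-0.016,0.012,0.08],[0,0,0],0.6],[[0,0,0.08],[0,0,0],0.6],[[0,0,0.08],[0,0,0],0.6],[[0,0,0.08],[0,0,0],0.6],[[0,0,0.05],[0,0,0],0.6],[[0,0,0.043],[0,0,0],0.6],[[0,0,0],[0,0,0],0.6],[[0,0,0],[0,0,0],0.6]]}}

```text
clock: 4.03
position: [0.5849, 0.0949, 0.2194]
tool_rot: [3.141, -0.0, 1.579]
force: [0.8, 0.4, 1.0]
grip_width: 0.0511
```

Request:
{"fn": "carry_out", "kwargs": {"targets": [[[-0.03,0,0.008],[0,0,0],0.6],[[-0.03,0,0],[0,0,0],0.6],[[-0.03,0,0],[0,0,0],0.6],[[-0.03,0,0],[0,0,0],0.6],[[-0.03,0,0],[0,0,0],0.6],[[-0.03,0,0],[0,0,0],0.6],[[-0.03,0,0],[0,0,0],0.6],[[-0.03,0,0],[0,0,0],0.6]]}}

```text
clock: 5.03
position: [0.5853, 0.0345, 0.2171]
tool_rot: [3.141, -0.0, 1.579]
force: [-0.3, 4.7, 4.0]
grip_width: 0.0511
```

Request:
{"fn": "carry_out", "kwargs": {"targets": [[[-0.03,0,0],[0,0,0],0.6],[[-0.03,0,0],[0,0,0],0.6],[[-0.03,0,0],[0,0,0],0.6],[[-0.03,0,0],[0,0,0],0.6],[[-0.03,0,0],[0,0,0],0.6],[[-0.03,0,0],[0,0,0],0.6],[[-0.02,0,0],[0,0,0],0.6],[[0,0,0],[0,0,0],0.6]]}}

```text
clock: 6.02
position: [0.5856, -0.0158, 0.2169]
tool_rot: [-3.142, 0.0, 1.578]
force: [0.3, 0.3, 0.4]
grip_width: 0.0511
```

```bash
python3 - <<'E'
from h import *
print(bot.observe()["position"])
f=imaging.grab_frame("top");s=imaging.grab_frame("side")
a=cv2.resize(f["pixels"][175:240,200:360,::-1],None,fx=4.5,fy=4.5,interpolation=cv2.INTER_CUBIC)
b=cv2.resize(s["pixels"][150:280,240:400,::-1],(400,300),interpolation=cv2.INTER_CUBIC)
o=np.zeros((a.shape[0]+300,a.shape[1],3),np.uint8);o[:a.shape[0]]=a;o[a.shape[0]:,:400]=b
cv2.imwrite("pics/push1.png",o)
E
```

```text
[ 0.58562425 -0.0157801   0.21694149]
```

View pics/push1.png

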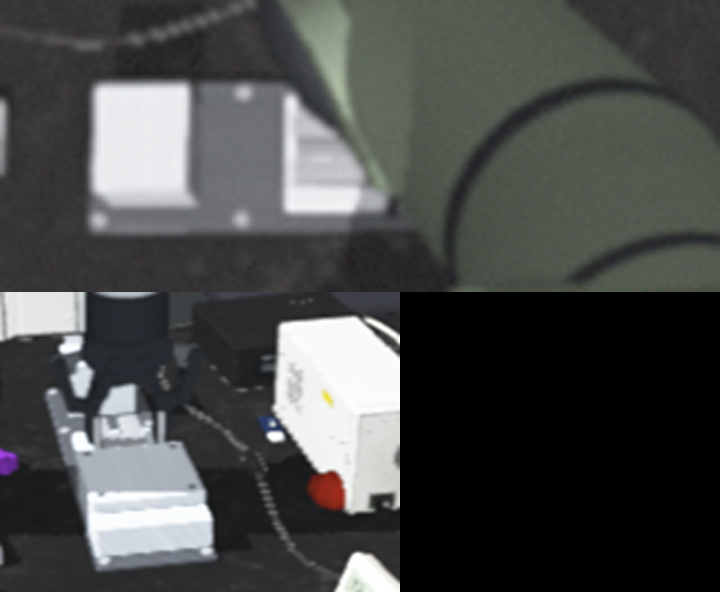

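The cover has cleared the bed shims and lies partly on the landing. Pushing the last 20 mm, then backing off and rising.

Request:
{"fn": "carry_out", "kwargs": {"targets": [[[-0.02,0,0],[0,0,0],0.6],[[-0.02,0,0],[0,0,0],0.6],[[-0.02,0,0],[0,0,0],0.6],[[-0.02,0,0],[0,0,0],0.6],[[0,0,0],[0,0,0],0.6],[[0.03,0,0],[0,0,0],0.6],[[0,0,0],[0,0,0],0.6],[[0,0,-0.1],[0,0,0],0.6]]}}

```text
clock: 7.12
position: [0.5852, -0.0274, 0.2409]
tool_rot: [-3.139, -0.0, 1.58]
force: [0.2, -0.1, 0.5]
grip_width: 0.0515
```

Request:
{"fn": "carry_out", "kwargs": {"targets": [[[0,0,-0.16],[0,0,0],0.85],[[-0.127,-0.117,-0.08],[0,0,0],0.85],[[-0.127,-0.117,0],[0,0,0],0.85],[[-0.127,-0.117,0],[0,0,0],0.85],[[-0.127,-0.117,0],[0,0,0],0.85],[[-0.127,-0.117,0],[0,0,0],0.85],[[-0.127,-0.117,0],[0,0,-0.0085],0.85],[[0,0,0.08],[0,0,0],0.85]]}}

```text
clock: 8.12
position: [0.41, -0.2223, 0.2825]
tool_rot: [3.141, 0.002, 1.601]
force: [1.3, 0.7, -0.3]
grip_width: 0.0725
```

```bash
python3 - <<'E'
from h import *
o=bot.observe();print(o["position"],o["tool_rot"])
f=imaging.grab_frame("top")
a=cv2.resize(f["pixels"][175:300,160:360,::-1],None,fx=4,fy=4,interpolation=cv2.INTER_CUBIC)
cv2.imwrite("pics/after.png",a);pickle.dump(f,open("f1.pkl","wb"))
E
```

```text
[ 0.40999868 -0.22226778  0.28251422] [3.14108834e+00 2.14916474e-03 1.60118147e+00]
```

View pics/after.png

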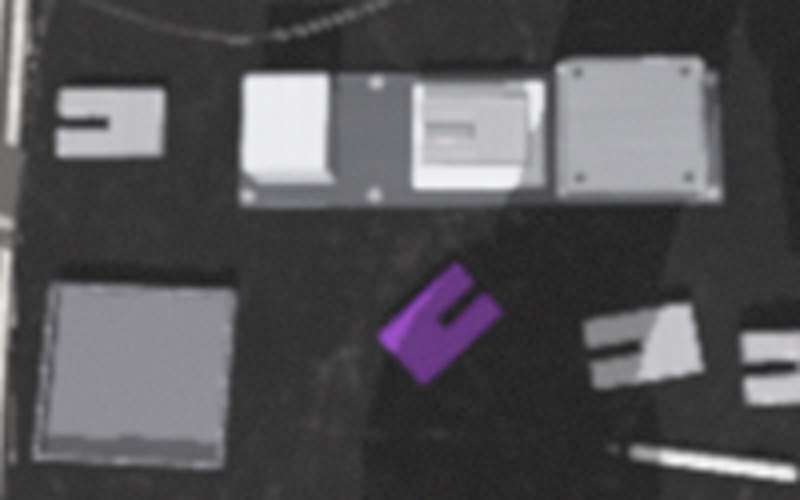

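The cover lies flat on the landing, centred near (631,128). The bed shims are still on the seat, with the slot at (450,130).

```bash
python3 - <<'E'
from h import *
f=pickle.load(open("f1.pkl","rb"))
for n,z,c in [("cover",.052,[(557,60),(705,57),(707,196),(557,197)]),("bed",.04,[(420,95),(528,95),(528,163),(420,163)]),("seat",.02,[(412,83),(545,80),(545,188),(412,190)])]:
    print(n,*rect(f,uncrop(c,160,175,4),z))
g=np.array(f["pixels"][175:300,160:360]).astype(int).sum(2)
E
```

```text
cover [ 0.5835 -0.096 ] [109.9 104.1 -89.5 179.5]
bed [0.585  0.0209] [  81.    52.   -90.3 -179.8]
seat [0.5844 0.0183] [ 101.4   83.5  -89.2 -179.8]
```

Request:
{"fn": "carry_out", "kwargs": {"targets": [[[0.02,-0.002,0.08],[0,0,0.004],0.85],[[0,0,0.09],[0,0,0],0.85],[[0,0,0.09],[0,0,0],0.85],[[0,0,0.08],[0,0,0],0.85],[[0,0,0.06],[0,0,0],0.85],[[0,0,0.015],[0,0,0],0.85],[[0,0,0],[0,0,0],0.85]]}}

```text
clock: 9.05
position: [0.4113, -0.2145, 0.1784]
tool_rot: [3.142, 0.0, 1.593]
force: [1.1, 0.4, 0.9]
grip_width: 0.0721
```

Request:
{"fn": "carry_out", "kwargs": {"targets": [[[-0.011,-0.004,0],[0,0,0],0.85],[[0,0,0],[0,0,0],0.85],[[0,0,0],[0,0,0],0.4],[[0,0,0],[0,0,0],0.4],[[0,0,0],[0,0,0],0.4],[[0,0,0],[0,0,0],0.4],[[0,0,0],[0,0,0],0.4],[[0,0,-0.04],[0,0,0],0.4]], "force": 80}}

```text
clock: 10.05
position: [0.41, -0.2172, 0.1882]
tool_rot: [-3.141, -0.0, 1.593]
force: [0.4, -0.6, -3.2]
grip_width: 0.0478
```

Request:
{"fn": "carry_out", "kwargs": {"targets": [[[0,0,-0.2],[0,0,0],0.4],[[0,0,-0.2],[0,0,0],0.4],[[0.135,0.1,0],[0,0,0.005],0.4],[[0.135,0.1,0],[0,0,0],0.4],[[0.135,0.1,0],[0,0,0],0.4],[[0.135,0.1,0],[0,0,0],0.4],[[0.135,0.1,0],[0,0,0],0.4],[[0.135,0.1,0],[0,0,0],0.4]]}}

```text
clock: 11.05
position: [0.5588, -0.0124, 0.2886]
tool_rot: [-3.141, -0.0, 1.577]
force: [0.4, 0.1, -1.3]
grip_width: 0.048
```

Request:
{"fn": "carry_out", "kwargs": {"targets": [[[0.139,0.1,0],[0,0,0],0.4],[[0,0,0],[0,0,0],0.4],[[0,0,0],[0,0,0],0.4]]}}

```text
clock: 11.42
position: [0.5827, 0.0211, 0.2882]
tool_rot: [-3.141, 0.0, 1.577]
force: [-0.1, -0.4, -3.0]
grip_width: 0.0478
```

Request:
{"fn": "carry_out", "kwargs": {"targets": [[[-0.004,0.009,0.06],[0,0,0],0.4],[[0,0,0.06],[0,0,0],0.4],[[0,0,0.06],[0,0,0],0.4],[[0,0,0.06],[0,0,0],0.4],[[0,0,0.03],[0,0,0],0.4],[[0,0,0],[0,0,0],0.4],[[0,0,0],[0,0,0],0.4]]}}

```text
clock: 12.3
position: [0.5855, 0.0204, 0.2211]
tool_rot: [3.141, -0.0, 1.577]
force: [0.5, -0.8, -2.9]
grip_width: 0.0479
```

```bash
python3 - <<'E'
from h import *
o=bot.observe();print(o["position"],o["force"])
s=imaging.grab_frame("side")
c=project(s,[[.585,.02,.05]])[0].astype(int);print(c)
cv2.imwrite("pics/place1.png",cv2.resize(s["pixels"][c[1]-60:c[1]+60,c[0]-60:c[0]+60,::-1],None,fx=5,fy=5,interpolation=cv2.INTER_CUBIC))
E
```

```text
[0.58545304 0.02042626 0.22106133] [ 0.49642807 -0.83115452 -2.88258187]
[287 207]
```

View pics/place1.png

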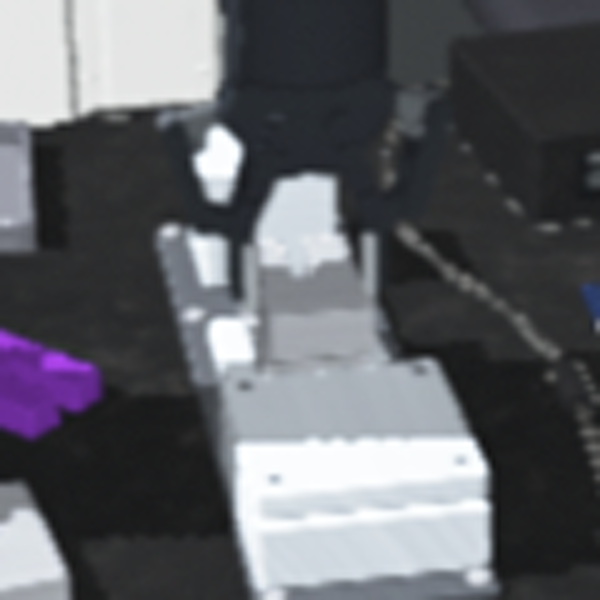

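The shim is held square, just above the pile. Lowering and releasing.

Request:
{"fn": "carry_out", "kwargs": {"targets": [[[0,-0.002,0.005],[0,0,0],0.4],[[0,0,0.005],[0,0,0],0.4],[[0,0,0.002],[0,0,0],0.4],[[0,0,0],[0,0,0],0.4],[[0,0,0],[0,0,0],0.4]]}}

```text
clock: 12.98
position: [0.5848, 0.0204, 0.2188]
tool_rot: [3.141, 0.001, 1.577]
force: [-6.6, -1.1, 18.9]
grip_width: 0.0489
```

Request:
{"fn": "carry_out", "kwargs": {"targets": [[[0,0,0],[0,0,0],0.75],[[0,0,0],[0,0,0],0.75],[[0,0,-0.08],[0,0,0],0.75],[[0,0,-0.16],[0,0,0],0.75],[[0,0,-0.1],[0,0,0],0.85],[[-0.126,-0.159,0],[0,0,0],0.85],[[-0.126,-0.159,0],[0,0,0],0.85],[[-0.126,-0.159,0],[0,0,0],0.85]]}}

```text
clock: 13.98
position: [0.465, -0.0757, 0.3039]
tool_rot: [3.14, 0.001, 1.577]
force: [0.5, -0.8, 1.0]
grip_width: 0.0727
```

Request:
{"fn": "carry_out", "kwargs": {"targets": [[[-0.126,-0.159,0],[0,0,0],0.85],[[0,0,0],[0,0,-0.044],0.85],[[0,0,0.08],[0,0,0],0.85],[[0,0,0],[0,0,0],0.85]]}}

```text
clock: 14.48
position: [0.4265, -0.1066, 0.2829]
tool_rot: [-3.141, -0.0, 1.715]
force: [-0.1, 0.2, 0.0]
grip_width: 0.0724
```

```bash
python3 - <<'E'
from h import *
o=bot.observe();print(o["position"],o["tool_rot"])
f=imaging.grab_frame("top");s=imaging.grab_frame("side")
a=cv2.resize(f["pixels"][180:240,215:345,::-1],None,fx=6,fy=6,interpolation=cv2.INTER_CUBIC)
b=cv2.resize(s["pixels"][160:220,220:350,::-1],None,fx=4,fy=4,interpolation=cv2.INTER_CUBIC)
o=np.zeros((600,780,3),np.uint8);o[:360]=a;o[360:,:520]=b
cv2.imwrite("pics/pile1.png",o)
E
```

```text
[ 0.42648877 -0.10664392  0.28294764] [-3.14085907e+00 -4.52275301e-05  1.71543430e+00]
```

View pics/pile1.png

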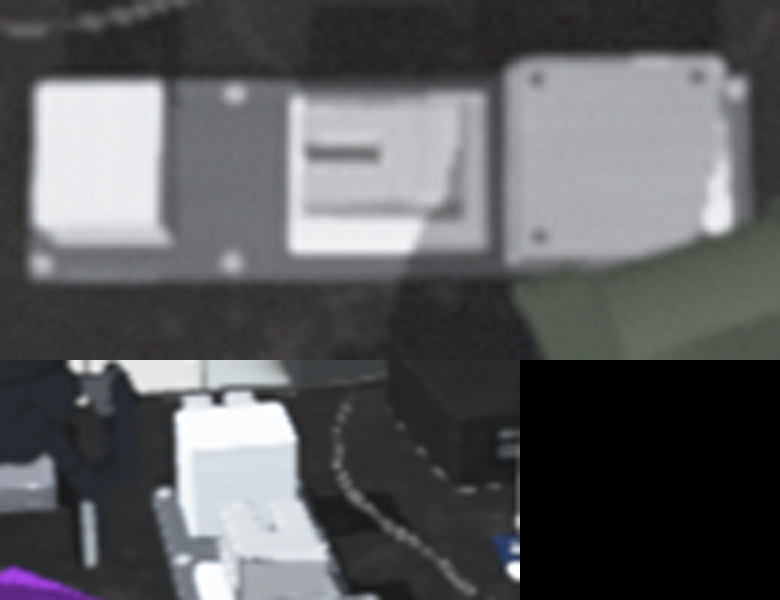

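The 24 mm shim lies square on the pile, with corners near (303,100) and (461,210). Next is the 8 mm shim.

```bash
python3 - <<'E'
from h import *
f=pickle.load(open("f1.pkl","rb"))
print(rect(f,uncrop([(303,100),(463,97),(461,208),(303,212)],215,180,6),.064))
E
```

```text
(array([0.5849, 0.0193]), array([ 77.9,  55.7, -89. , 179.7]))
```

Request:
{"fn": "carry_out", "kwargs": {"targets": [[[0.006,-0.004,0.08],[0,0,0],0.85],[[0,0,0.1],[0,0,0],0.85],[[0,0,0.1],[0,0,0],0.85],[[0,0,0.09],[0,0,0],0.85],[[0,0,0.05],[0,0,0],0.85],[[0,0,0.008],[0,0,0],0.85],[[0,0,0],[0,0,0],0.85],[[0,0,0],[0,0,0],0.85]]}}

```text
clock: 15.58
position: [0.4257, -0.1054, 0.1764]
tool_rot: [3.141, 0.0, 1.715]
force: [0.0, -0.4, -0.6]
grip_width: 0.0727
```

Request:
{"fn": "carry_out", "kwargs": {"targets": [[[0,0,0],[0,0,0],0.4],[[0,0,0],[0,0,0],0.4],[[0,0,0],[0,0,0],0.4],[[0,0,0],[0,0,0],0.4],[[0,0,0],[0,0,0],0.4],[[0,0,-0.04],[0,0,0],0.4],[[0,0,-0.2],[0,0,0],0.4],[[0,0,-0.2],[0,0,0],0.4]]}}

```text
clock: 16.58
position: [0.4251, -0.1051, 0.2872]
tool_rot: [-3.14, -0.001, 1.716]
force: [0.6, -0.6, -2.0]
grip_width: 0.0476
```

Request:
{"fn": "carry_out", "kwargs": {"targets": [[[0,0,0],[0,0,0.044],0.4],[[0,0,0],[0,0,0],0.4]]}}

```text
clock: 16.82
position: [0.4253, -0.1055, 0.2863]
tool_rot: [3.141, 0.001, 1.577]
force: [-1.6, 0.6, -3.3]
grip_width: 0.0472
```

Request:
{"fn": "carry_out", "kwargs": {"targets": [[[0.125,0.16,0],[0,0,0],0.4],[[0.125,0.16,0],[0,0,0],0.4],[[0.125,0.16,0],[0,0,0],0.4],[[0.125,0.16,0],[0,0,0],0.4],[[0,0,0],[0,0,0],0.4],[[0,0,0.06],[0,0,0],0.4],[[0,0,0.06],[0,0,0],0.4],[[0,0,0],[0,0,0],0.4]]}}

```text
clock: 17.82
position: [0.5838, 0.02, 0.254]
tool_rot: [-3.139, 0.0, 1.577]
force: [-0.0, 0.1, -2.6]
grip_width: 0.0477
```

Request:
{"fn": "carry_out", "kwargs": {"targets": [[[0,0.004,0.03],[0,0,0],0.4],[[0,0,0.015],[0,0,0],0.4],[[0,0,0.005],[0,0,0],0.4],[[0,0,0],[0,0,0],0.4],[[0,0,0],[0,0,0],0.4]]}}

```text
clock: 18.45
position: [0.5857, 0.0207, 0.2434]
tool_rot: [3.141, -0.0, 1.577]
force: [-0.6, -0.8, -2.9]
grip_width: 0.0476
```

Request:
{"fn": "carry_out", "kwargs": {"targets": [[[-0.003,-0.003,0.006],[0,0,0],0.4],[[0,0,0.005],[0,0,0],0.4],[[0,0,0],[0,0,0],0.4],[[0,0,0],[0,0,0],0.4]]}}

```text
clock: 18.95
position: [0.5849, 0.0199, 0.2406]
tool_rot: [-3.142, 0.0, 1.577]
force: [-2.6, -1.1, 6.6]
grip_width: 0.0478
```

Request:
{"fn": "carry_out", "kwargs": {"targets": [[[0,0,0],[0,0,0],0.75],[[0,0,0],[0,0,0],0.75],[[0,0,-0.05],[0,0,0],0.75],[[0,0,-0.15],[0,0,0],0.75],[[-0.1985,-0.11,-0.05],[0,0,0],0.85],[[-0.1985,-0.11,0],[0,0,0],0.85],[[-0.1985,-0.11,0],[0,0,0],0.85],[[-0.1985,-0.11,0],[0,0,0],0.85]]}}

```text
clock: 19.95
position: [0.4753, -0.1807, 0.3039]
tool_rot: [3.141, 0.001, 1.577]
force: [1.3, -1.0, -0.8]
grip_width: 0.0725
```

Request:
{"fn": "carry_out", "kwargs": {"targets": [[[-0.1985,-0.11,0],[0,0,0],0.85],[[-0.1985,-0.11,0],[0,0,0],0.85],[[-0.1985,-0.11,0],[0,0,0],0.85],[[0,0,0.08],[0,0,0.0553],0.85],[[0,0,0],[0,0,0],0.85]]}}

```text
clock: 20.58
position: [0.3944, -0.3287, 0.2829]
tool_rot: [-3.141, -0.0, 1.403]
force: [0.3, 0.6, -0.1]
grip_width: 0.0728
```

```bash
python3 - <<'E'
from h import *
o=bot.observe();print(o["position"],o["tool_rot"])
f=imaging.grab_frame("top");s=imaging.grab_frame("side");pickle.dump(dict(top=f,side=s),open("f2.pkl","wb"))
a=cv2.resize(f["pixels"][180:240,215:345,::-1],None,fx=6,fy=6,interpolation=cv2.INTER_CUBIC)
b=cv2.resize(s["pixels"][150:210,230:360,::-1],None,fx=4,fy=4,interpolation=cv2.INTER_CUBIC)
o=np.zeros((600,780,3),np.uint8);o[:360]=a;o[360:,:520]=b
cv2.imwrite("pics/pile2.png",o)
E
```

```text
[ 0.39437288 -0.32867716  0.28287885] [-3.14069310e+00 -4.65700199e-04  1.40339015e+00]
```

View pics/pile2.png

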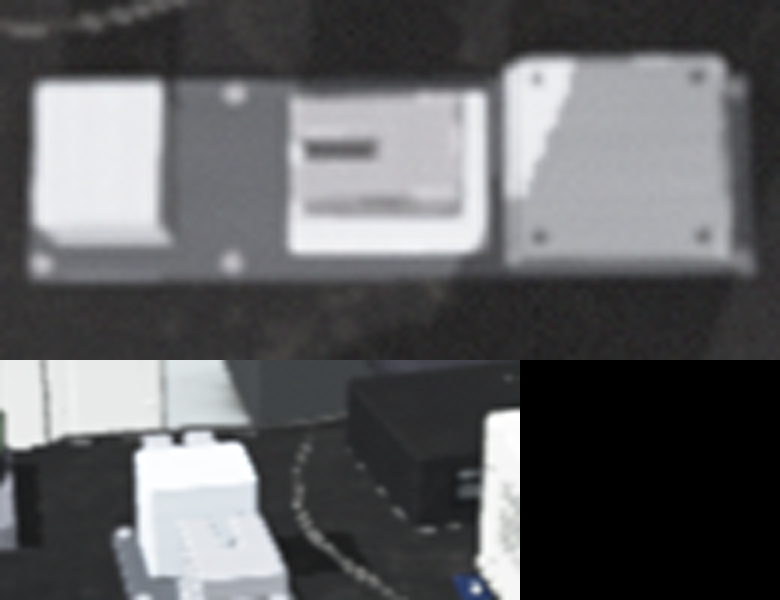

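The pile is complete and square, with the top shim at (304,95)–(462,205). Now the spare 8 mm shim.

Request:
{"fn": "carry_out", "kwargs": {"targets": [[[0.003,-0.006,0.08],[0,0,0],0.85],[[0,0,0.1],[0,0,0],0.85],[[0,0,0.1],[0,0,0],0.85],[[0,0,0.09],[0,0,0],0.85],[[0,0,0.05],[0,0,0],0.85],[[0,0,0.008],[0,0,0],0.85],[[0,0,0],[0,0,0],0.85],[[0,0,0],[0,0,0],0.4]]}}

```text
clock: 21.68
position: [0.3935, -0.3278, 0.1767]
tool_rot: [3.141, 0.001, 1.404]
force: [-0.2, -0.2, 0.3]
grip_width: 0.056
```

Request:
{"fn": "carry_out", "kwargs": {"targets": [[[0,0,0],[0,0,0],0.4],[[0,0,0],[0,0,0],0.4],[[0,0,0],[0,0,0],0.4],[[0,0,0],[0,0,0],0.4],[[0,0,-0.04],[0,0,0],0.4],[[0,0,-0.2],[0,0,0],0.4],[[0,0,-0.2],[0,0,0],0.4],[[0,0,0],[0,0,0],0.4]]}}

```text
clock: 22.68
position: [0.3938, -0.3282, 0.2895]
tool_rot: [3.137, 0.003, 1.403]
force: [0.5, 0.4, -2.0]
grip_width: 0.0447
```

```bash
python3 - <<'E'
from h import *
o=bot.observe();print(o["position"],o["force"],o["grip_width"])
s=imaging.grab_frame("side")
c=project(s,[[.394,-.328,.09]])[0].astype(int);print(c)
cv2.imwrite("pics/h3.png",cv2.resize(s["pixels"][c[1]-60:c[1]+70,c[0]-65:c[0]+65,::-1],None,fx=4,fy=4,interpolation=cv2.INTER_CUBIC))
E
```

```text
[ 0.39380068 -0.32823861  0.28950409] [ 0.47040798  0.41493112 -1.9506369 ] 0.044707466749212596
[209 290]
```

View pics/h3.png

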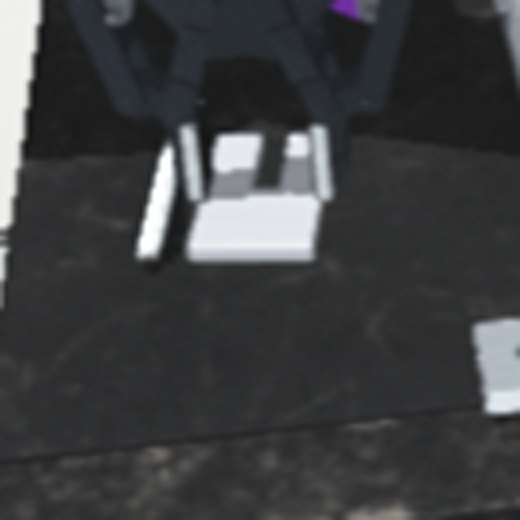

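The spare shim is held at (250,195), lifted clear of the table. Carrying it to the tray by an arc ahead of the base.

Request:
{"fn": "carry_out", "kwargs": {"targets": [[[0,0,0],[0,0,-0.0553],0.4],[[0.2055,0.071,0],[0,0,0],0.4],[[0.2055,0.071,0],[0,0,0],0.4],[[0.2055,0.071,0],[0,0,0],0.4],[[0.2055,0.071,0],[0,0,0],0.4],[[0.2055,0.071,0],[0,0,0],0.4],[[0.2055,0.071,0],[0,0,0],0.4],[[0,0,0],[0,0,0],0.4]]}}

```text
clock: 23.72
position: [0.4982, -0.0146, 0.2852]
tool_rot: [-3.141, -0.002, 1.584]
force: [-1.1, -0.7, -2.7]
grip_width: 0.0445
```

Request:
{"fn": "carry_out", "kwargs": {"targets": [[[0.196,-0.064,0],[0,0,0],0.4],[[0.196,-0.064,0],[0,0,0],0.4],[[0.196,-0.064,0],[0,0,0],0.4],[[0.196,-0.064,0],[0,0,0],0.4],[[0.196,-0.064,0],[0,0,0],0.4],[[0.196,-0.064,0],[0,0,0],0.4],[[0,0,0],[0,0,0.01],0.4],[[0,0,0],[0,0,0],0.4]]}}

```text
clock: 24.72
position: [0.4, 0.2737, 0.2852]
tool_rot: [-3.141, 0.001, 1.545]
force: [0.2, -1.3, -0.8]
grip_width: 0.0444
```

Request:
{"fn": "carry_out", "kwargs": {"targets": [[[0,0.016,0.09],[0,0,0],0.4],[[0,0,0.1],[0,0,0],0.4],[[0,0,0.1],[0,0,0],0.4],[[0,0,0.08],[0,0,0],0.4],[[0,0,0.035],[0,0,0],0.4],[[0,0,0.01],[0,0,0],0.4],[[0,0,0],[0,0,0],0.4],[[0,0,0],[0,0,0],0.4]]}}

```text
clock: 25.72
position: [0.4041, 0.2745, 0.1828]
tool_rot: [3.141, -0.0, 1.546]
force: [-0.2, 0.2, -1.0]
grip_width: 0.0448
```

Lowering the last 2 mm, releasing and rising, then on to the fourth shim at about (0.597, 0.304).

Request:
{"fn": "carry_out", "kwargs": {"targets": [[[0,0,0.005],[0,0,0],0.4],[[0,0,0.003],[0,0,0],0.4],[[0,0,0],[0,0,0],0.4],[[0,0,0],[0,0,0],0.7],[[0,0,0],[0,0,0],0.7],[[0,0,-0.05],[0,0,0],0.7],[[0,0,-0.2],[0,0,0],0.7],[[0,0,-0.2],[0,0,0],0.85]]}}

```text
clock: 26.72
position: [0.4035, 0.2745, 0.2946]
tool_rot: [-3.141, 0.0, 1.546]
force: [1.0, -0.2, 0.0]
grip_width: 0.0726
```

Request:
{"fn": "carry_out", "kwargs": {"targets": [[[0,0,0],[0,0,-0.008],0.85],[[0.03,0.19,0],[0,0,0],0.85],[[0.03,0.19,0],[0,0,0],0.85],[[0.03,0.19,0],[0,0,0],0.85],[[0.03,0.19,0],[0,0,0],0.85],[[0,0,0],[0,0,0],0.85],[[0,0,0],[0,0,0],0.85]]}}

```text
clock: 27.6
position: [0.5932, 0.3046, 0.2922]
tool_rot: [-3.14, 0.0, 1.572]
force: [-0.0, -0.2, 0.7]
grip_width: 0.0725
```

```bash
python3 - <<'E'
from h import *
o=bot.observe();print(o["position"],o["tool_rot"],o["force"])
f=imaging.grab_frame("top")
cv2.imwrite("pics/tray1.png",cv2.resize(f["pixels"][172:302,160:300,::-1],None,fx=4,fy=4,interpolation=cv2.INTER_CUBIC))
E
```

```text
[0.59315271 0.30458511 0.29222537] [-3.14016551e+00  2.98972052e-04  1.57166238e+00] [-0.02160896 -0.15228795  0.73048375]
```

View pics/tray1.png

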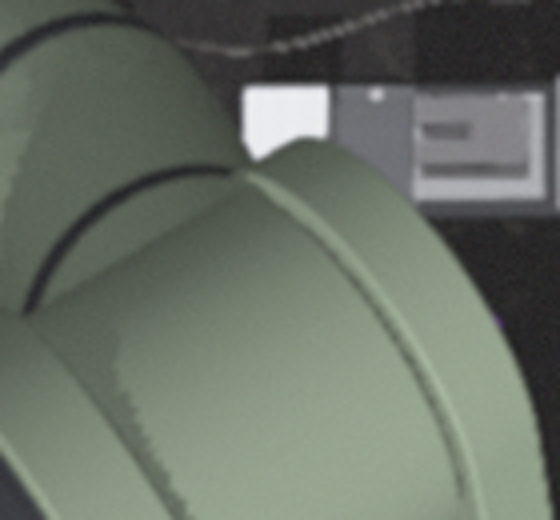

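The arm hides the tray from the top camera, so I'll check it later. Picking the fourth shim.

Request:
{"fn": "carry_out", "kwargs": {"targets": [[[0,0.023,0.09],[0,0,0],0.85],[[0,0,0.1],[0,0,0],0.85],[[0,0,0.1],[0,0,0],0.85],[[0,0,0.1],[0,0,0],0.85],[[0,0,0.06],[0,0,0],0.85],[[0,0,0.011],[0,0,0],0.85],[[0,0,0],[0,0,0],0.85],[[0,0,0],[0,0,0],0.85]]}}

```text
clock: 28.65
position: [0.5999, 0.3047, 0.1783]
tool_rot: [3.14, -0.001, 1.571]
force: [0.8, 0.5, 0.2]
grip_width: 0.0728
```

Request:
{"fn": "carry_out", "kwargs": {"targets": [[[0,0,0],[0,0,0],0.4],[[0,0,0],[0,0,0],0.4],[[0,0,0],[0,0,0],0.4],[[0,0,0],[0,0,0],0.4],[[0,0,0],[0,0,0],0.4],[[0,0,-0.04],[0,0,0],0.4],[[0,0,-0.2],[0,0,0],0.4],[[0,0,-0.2],[0,0,0],0.4]]}}

```text
clock: 29.65
position: [0.5994, 0.3045, 0.2889]
tool_rot: [-3.141, 0.0, 1.571]
force: [1.5, 0.2, -2.7]
grip_width: 0.0474
```

Request:
{"fn": "carry_out", "kwargs": {"targets": [[[-0.03,-0.195,0],[0,0,0],0.4],[[-0.03,-0.195,0],[0,0,0],0.4],[[-0.03,-0.195,0],[0,0,0],0.4],[[-0.03,-0.195,0],[0,0,0],0.4],[[0,0,0],[0,0,0.008],0.4],[[0,0,0.05],[0,0,0],0.4],[[0,0,0],[0,0,0],0.4]]}}

```text
clock: 30.52
position: [0.4051, 0.2744, 0.2739]
tool_rot: [-3.141, 0.001, 1.546]
force: [0.4, -0.4, -2.0]
grip_width: 0.0475
```

```bash
python3 - <<'E'
from h import *
o=bot.observe();print(o["position"],o["tool_rot"],o["force"],o["grip_width"])
s=imaging.grab_frame("side")
c=project(s,[[.404,.274,.05]])[0].astype(int);print(c)
cv2.imwrite("pics/tray2.png",cv2.resize(s["pixels"][c[1]-55:c[1]+45,c[0]-60:c[0]+60,::-1],None,fx=5,fy=5,interpolation=cv2.INTER_CUBIC))
E
```

```text
[0.40508276 0.27444696 0.2739395 ] [-3.14058960e+00  5.41932843e-04  1.54572602e+00] [ 0.43765928 -0.37502568 -1.97190568] 0.047469058903307715
[208 170]
```

View pics/tray2.png

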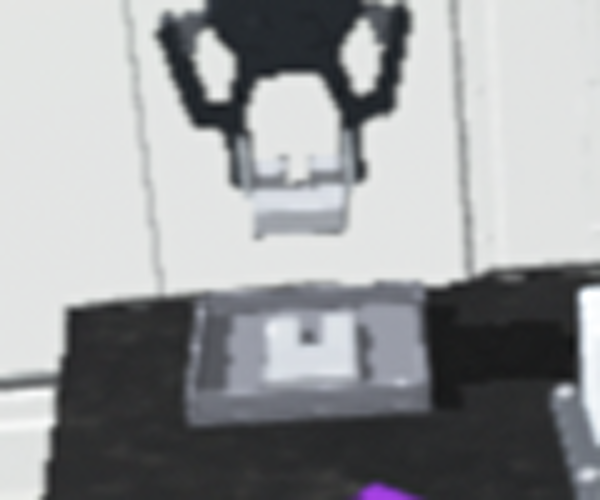

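The side view shows the first spare lying flat in the tray at (312,345). The held shim has a face of about 22 px, so it is 16 mm. To get both on the tray floor, I'll set this one down on free table beside the tray, push the first spare against the near wall, and then place this one next to it.

Request:
{"fn": "carry_out", "kwargs": {"targets": [[[-0.168,0,0],[0,0,0],0.4],[[-0.168,0,0],[0,0,0],0.4],[[-0.168,0,0],[0,0,0],0.4],[[0,0,0.1],[0,0,0],0.4],[[0,0,0.13],[0,0,0],0.4],[[0,0,0.1],[0,0,0],0.4],[[0,0,0.04],[0,0,0],0.4],[[0,0,0],[0,0,0],0.4]]}}

```text
clock: 31.58
position: [0.4016, 0.1488, 0.1823]
tool_rot: [-3.141, 0.0, 1.546]
force: [0.2, -0.5, -1.9]
grip_width: 0.0475
```

Request:
{"fn": "carry_out", "kwargs": {"targets": [[[0,0,0.006],[0,0,0],0.4],[[0,0,0.004],[0,0,0],0.4],[[0,0,0],[0,0,0],0.4]]}}

```text
clock: 31.95
position: [0.4016, 0.1485, 0.1803]
tool_rot: [3.141, -0.0, 1.546]
force: [0.3, 0.5, -2.3]
grip_width: 0.0476
```

Request:
{"fn": "carry_out", "kwargs": {"targets": [[[0,0,0.008],[0,0,0],0.4],[[0,0,0],[0,0,0],0.4],[[0,0,0],[0,0,0],0.7],[[0,0,0],[0,0,0],0.7],[[0,0,-0.08],[0,0,0],0.7],[[0,0,-0.2],[0,0,0],0.7],[[0,0,-0.1],[0,0,0],0],[[0,0,0],[0,0,0],0]]}}

```text
clock: 32.95
position: [0.4019, 0.1485, 0.2743]
tool_rot: [3.139, -0.001, 1.545]
force: [0.3, 0.2, -0.3]
grip_width: 0.0236
```

Request:
{"fn": "carry_out", "kwargs": {"targets": [[[0.17,0.057,0],[0,0,0],0],[[0.17,0.056,0],[0,0,0],0],[[0.168,0.056,0],[0,0,0],0],[[0,0,0],[0,0,0],0],[[0,0,0.1],[0,0,0],0],[[0,0,0],[0,0,0],0]]}}

```text
clock: 33.7
position: [0.4462, 0.2737, 0.2462]
tool_rot: [-3.139, 0.002, 1.546]
force: [0.1, -0.6, 0.5]
grip_width: 0.0002
```

Request:
{"fn": "carry_out", "kwargs": {"targets": [[[0,0,0.08],[0,0,0],0],[[0,0,0.08],[0,0,0],0],[[0,0,0.04],[0,0,0],0],[[0,0,0.03],[0,0,0],0],[[0,0,0.015],[0,0,0],0],[[0,0,0],[0,0,0],0]]}}

```text
clock: 34.45
position: [0.4469, 0.2745, 0.1869]
tool_rot: [3.141, -0.0, 1.546]
force: [-0.6, 0.0, 0.1]
grip_width: 0.0005
```

Request:
{"fn": "carry_out", "kwargs": {"targets": [[[0,0,0.01],[0,0,0],0],[[0,0,0.008],[0,0,0],0],[[0,0,0],[0,0,0],0]]}}

```text
clock: 34.83
position: [0.4469, 0.2745, 0.1821]
tool_rot: [-3.142, 0.0, 1.546]
force: [0.6, -1.0, -0.6]
grip_width: 0.0001
```

Request:
{"fn": "carry_out", "kwargs": {"targets": [[[0,-0.02,0],[0,0,0],0],[[0,-0.02,0],[0,0,0],0],[[0,-0.02,0],[0,0,0],0],[[0,-0.02,0],[0,0,0],0]]}}

```text
clock: 35.33
position: [0.4265, 0.275, 0.1823]
tool_rot: [3.141, -0.0, 1.546]
force: [0.6, 0.6, 0.2]
grip_width: -0.0001
```

Request:
{"fn": "carry_out", "kwargs": {"targets": [[[0,-0.02,0],[0,0,0],0],[[0,-0.02,0],[0,0,0],0],[[0,-0.015,0],[0,0,0],0],[[0,0,0],[0,0,0],0]]}}

```text
clock: 35.83
position: [0.4129, 0.2754, 0.1822]
tool_rot: [-3.141, 0.0, 1.546]
force: [0.0, -0.2, -0.5]
grip_width: 0.0003
```

```bash
python3 - <<'E'
from h import *
o=bot.observe();print(o["position"],o["force"],o["grip_width"])
s=imaging.grab_frame("side")
c=project(s,[[.404,.224,.02]])[0].astype(int);print(c)
cv2.imwrite("pics/tray3.png",cv2.resize(s["pixels"][c[1]-45:c[1]+55,c[0]-60:c[0]+60,::-1],None,fx=6,fy=6,interpolation=cv2.INTER_CUBIC))
E
```

```text
[0.41287684 0.2754021  0.18222845] [ 0.04588054 -0.19602126 -0.46220098] 0.00032818828941384514
[209 188]
```

View pics/tray3.png

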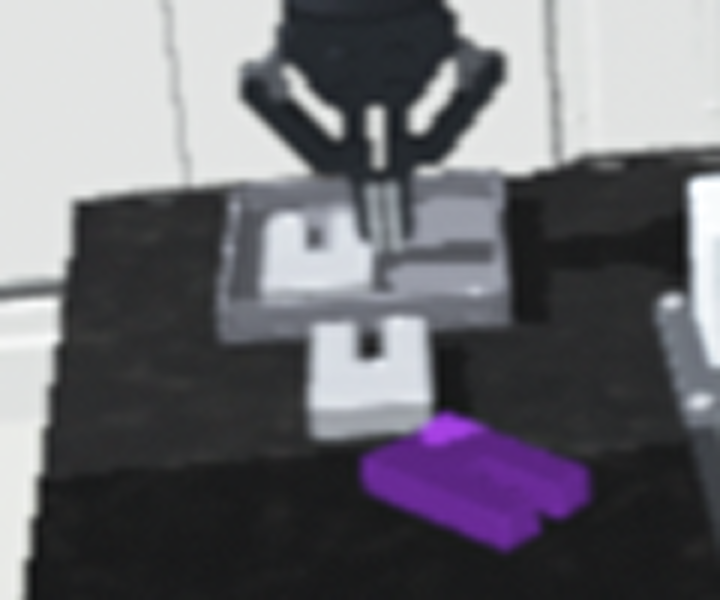

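The spare has moved to (310,250), with a small gap left to the near wall; the 16 mm shim waits at (370,375). Pushing 7 mm more, then rising and fetching the other.

Request:
{"fn": "carry_out", "kwargs": {"targets": [[[0,-0.014,0],[0,0,0],0],[[0,-0.014,0],[0,0,0],0],[[0,0,0],[0,0,0],0],[[0,0.03,0],[0,0,0],0],[[0,0,-0.1],[0,0,0],0],[[0,0,-0.2],[0,0,0],0.85],[[0,0,-0.1],[0,0,0],0.85],[[0,0,0],[0,0,0],0.85]]}}

```text
clock: 36.88
position: [0.4146, 0.2753, 0.2838]
tool_rot: [3.139, -0.002, 1.545]
force: [0.5, -0.4, 0.7]
grip_width: 0.0548
```

Request:
{"fn": "carry_out", "kwargs": {"targets": [[[-0.17,-0.013,0],[0,0,0],0.85],[[-0.17,-0.013,0],[0,0,0],0.85],[[-0.168,-0.013,0],[0,0,0],0.85],[[0,0,0.1],[0,0,0],0.85],[[0,0,0.15],[0,0,0],0.85],[[0,0,0.1],[0,0,0],0.85],[[0,0,0.05],[0,0,0],0.85],[[0,0,0],[0,0,0],0.85]]}}

```text
clock: 37.88
position: [0.4006, 0.1487, 0.1816]
tool_rot: [-3.14, 0.001, 1.546]
force: [0.0, 0.3, -0.2]
grip_width: 0.0726
```

Request:
{"fn": "carry_out", "kwargs": {"targets": [[[0,0,0],[0,0,0],0.85]]}}

```text
clock: 38.0
position: [0.401, 0.1487, 0.1828]
tool_rot: [3.141, -0.0, 1.546]
force: [0.5, 0.9, 1.0]
grip_width: 0.0724
```

Request:
{"fn": "carry_out", "kwargs": {"targets": [[[0,0,0],[0,0,0],0.4],[[0,0,0],[0,0,0],0.4],[[0,0,0],[0,0,0],0.4],[[0,0,0],[0,0,0],0.4],[[0,0,0],[0,0,0],0.4],[[0,0,-0.04],[0,0,0],0.4],[[0,0,-0.15],[0,0,0],0.4],[[0,0,-0.15],[0,0,0],0.4]]}}

```text
clock: 39.0
position: [0.4005, 0.1485, 0.2685]
tool_rot: [-3.141, 0.0, 1.546]
force: [1.1, 0.2, -1.7]
grip_width: 0.0461
```

Request:
{"fn": "carry_out", "kwargs": {"targets": [[[0.169,0.028,0],[0,0,0],0.4],[[0.168,0.028,0],[0,0,0],0.4],[[0.168,0.028,0],[0,0,0],0.4],[[0,0,0],[0,0,0],0.4],[[0,0,0],[0,0,0],0.4]]}}

```text
clock: 39.62
position: [0.4247, 0.2738, 0.2673]
tool_rot: [-3.141, 0.001, 1.546]
force: [0.9, -0.3, -2.5]
grip_width: 0.0461
```

Down to TCP z 0.188.

Request:
{"fn": "carry_out", "kwargs": {"targets": [[[0,0,0.1],[0,0,0],0.4],[[0,0,0.1],[0,0,0],0.4],[[0,0,0.07],[0,0,0],0.4],[[0,0,0.03],[0,0,0],0.4],[[0,0,0.017],[0,0,0],0.4],[[0,0,0],[0,0,0],0.4],[[0,0,0],[0,0,0],0.4]]}}

```text
clock: 40.5
position: [0.425, 0.2743, 0.1884]
tool_rot: [3.141, -0.0, 1.546]
force: [0.4, -0.0, -3.3]
grip_width: 0.0465
```

Request:
{"fn": "carry_out", "kwargs": {"targets": [[[0,0,0.006],[0,0,0],0.4],[[0,0,0],[0,0,0],0.4],[[0,0,0],[0,0,0],0.63],[[0,0,0],[0,0,0],0.63],[[0,0,-0.05],[0,0,0],0.63],[[0,0,-0.2],[0,0,0],0.63],[[0,0,-0.25],[0,0,0],0.85],[[0,0,0],[0,0,0],0.85]]}}

```text
clock: 41.5
position: [0.4255, 0.2749, 0.316]
tool_rot: [3.136, -0.004, 1.546]
force: [-0.3, 0.1, -1.0]
grip_width: 0.0725
```

Request:
{"fn": "carry_out", "kwargs": {"targets": [[[0,0,0],[0,0,-0.01],0.85],[[-0.22,0.06,0],[0,0,0],0.85],[[-0.22,0.06,0],[0,0,0],0.85],[[-0.22,0.06,0],[0,0,0],0.85],[[-0.22,0.06,0],[0,0,0],0.85],[[-0.22,0.06,0],[0,0,0],0.85],[[-0.1,0,0],[0,0,0],0.85],[[0,0,0],[0,0,0],0.85]]}}

```text
clock: 42.5
position: [0.5014, -0.0271, 0.3102]
tool_rot: [-3.139, 0.0, 1.575]
force: [0.2, 1.1, 0.4]
grip_width: 0.0727
```

```bash
python3 - <<'E'
from h import *
o=bot.observe();print(o["position"],o["tool_rot"])
f=imaging.grab_frame("top");pickle.dump(f,open("f3.pkl","wb"))
a=f["pixels"][:,:,::-1]
o=np.zeros((560,790,3),np.uint8)
o[:,:400]=cv2.resize(a[170:310,160:260],None,fx=4,fy=4,interpolation=cv2.INTER_CUBIC)
o[:,410:790]=cv2.resize(a[160:300,340:435],None,fx=4,fy=4,interpolation=cv2.INTER_CUBIC)
cv2.imwrite("pics/br.png",o)
E
```

```text
[ 0.50144721 -0.02712733  0.31024228] [-3.13906794e+00  1.45054387e-04  1.57537176e+00]
```

View pics/br.png

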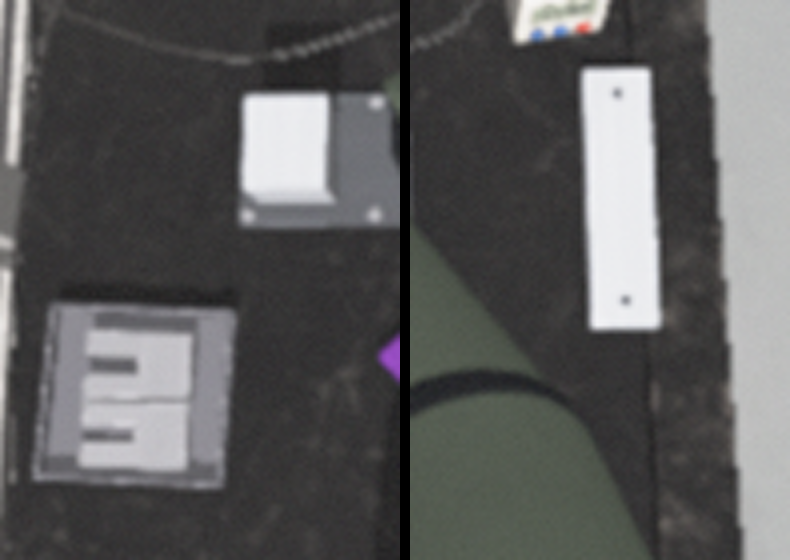

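Both spare shims lie flat side by side in the tray, at (137,365) and (133,435). The bridge is at (620,198), so it does not look much moved.

```bash
python3 - <<'E'
from h import *
f=pickle.load(open("f3.pkl","rb"))
c=np.array([(582,68),(651,68),(661,328),(590,329)])-[410,0]
print(rect(f,uncrop(c,340,160,4),.012))
E
```

```text
(array([ 0.5835, -0.3254]), array([ 52.8, 201.8, -89.9, 179. ]))
```

Request:
{"fn": "carry_out", "kwargs": {"targets": [[[-0.2,0.05,0],[0,0,0],0.85],[[-0.2,0.05,0],[0,0,0],0.85],[[-0.2,0.05,0],[0,0,0],0.85],[[-0.2,0.05,0],[0,0,0],0.85],[[-0.2,0.05,0],[0,0,0],0.85],[[-0.18,0.05,0],[0,0,0],0.85],[[0,0,0],[0,0,0.0556],0.85],[[0,0,0],[0,0,0.0556],0.85]]}}

```text
clock: 43.55
position: [0.5793, -0.3185, 0.3103]
tool_rot: [-3.14, -0.001, 1.224]
force: [0.2, 0.5, 0.2]
grip_width: 0.0724
```

Request:
{"fn": "carry_out", "kwargs": {"targets": [[[0,0,0],[0,0,0.0556],0.85],[[0,0,0],[0,0,0.0556],0.85],[[0,0,0],[0,0,0.0556],0.85],[[0,0,0],[0,0,0.0556],0.85],[[0,0,0],[0,0,0.0556],0.85],[[0,0,0],[0,0,0.0556],0.85],[[0,0,0],[0,0,0.0556],0.85],[[0,0,0],[0,0,0],0.85]]}}

```text
clock: 44.55
position: [0.5794, -0.318, 0.3108]
tool_rot: [-3.141, 0.001, 0.009]
force: [0.2, -0.5, -0.2]
grip_width: 0.0724
```

Request:
{"fn": "carry_out", "kwargs": {"targets": [[[0.016,0.03,0.08],[0,0,0.0085],0.85],[[0,0,0.12],[0,0,0],0.85],[[0,0,0.12],[0,0,0],0.85],[[0,0,0.12],[0,0,0],0.85],[[0,0,0.07],[0,0,0],0.85],[[0,0,0.026],[0,0,0],0.85],[[0,0,0],[0,0,0],0.85],[[0,0,0],[0,0,0],0.85]]}}

```text
clock: 45.55
position: [0.5831, -0.3274, 0.1784]
tool_rot: [3.141, -0.001, -0.021]
force: [0.1, 0.2, -0.0]
grip_width: 0.0725
```

Request:
{"fn": "carry_out", "kwargs": {"targets": [[[0,0,0],[0,0,0],0.4],[[0,0,0],[0,0,0],0.4],[[0,0,0],[0,0,0],0.4],[[0,0,0],[0,0,0],0.4],[[0,0,0],[0,0,0],0.4],[[0,0,-0.04],[0,0,0],0.4],[[0,0,-0.15],[0,0,0],0.4],[[0,0,0],[0,0,0],0.4]]}}

```text
clock: 46.55
position: [0.5835, -0.3277, 0.2279]
tool_rot: [3.14, -0.004, -0.022]
force: [0.3, -1.3, -4.2]
grip_width: 0.0465
```

Request:
{"fn": "carry_out", "kwargs": {"targets": [[[0,0,-0.2],[0,0,0],0.4],[[0,0,-0.2],[0,0,0],0.4],[[0,0,0],[0,0,-0.0566],0.4],[[0,0,0],[0,0,-0.0566],0.4],[[0,0,0],[0,0,-0.0566],0.4],[[0,0,0],[0,0,-0.0566],0.4],[[0,0,0],[0,0,-0.0566],0.4],[[0,0,0],[0,0,-0.0566],0.4]], "force": 100}}

```text
clock: 47.55
position: [0.5825, -0.3272, 0.3243]
tool_rot: [-3.141, 0.0, 1.051]
force: [0.2, 0.2, -4.2]
grip_width: 0.0455
```

Request:
{"fn": "carry_out", "kwargs": {"targets": [[[0,0,0],[0,0,-0.0566],0.4],[[0,0,0],[0,0,-0.0566],0.4],[[0,0,0],[0,0,-0.0566],0.4],[[0.15,0,0],[0,0,0],0.4],[[0.15,0,0],[0,0,0],0.4],[[0.15,0,0],[0,0,0],0.4],[[0.15,0,0],[0,0,0],0.4],[[0.15,0,0],[0,0,0],0.4]]}}

```text
clock: 48.55
position: [0.5809, -0.1386, 0.3245]
tool_rot: [-3.141, -0.0, 1.579]
force: [0.4, 0.8, -3.5]
grip_width: 0.0454
```

Request:
{"fn": "carry_out", "kwargs": {"targets": [[[0.15,0,0],[0,0,0],0.4],[[0.15,0,0],[0,0,0],0.4],[[0.15,0,0],[0,0,0],0.4],[[0.15,0,0],[0,0,0],0.4],[[0.15,0,0],[0,0,0],0.4],[[0.15,0,0],[0,0,0],0.4],[[0,0,0],[0,0,0],0.4],[[0,0,0],[0,0,0],0.4]]}}

```text
clock: 49.55
position: [0.5793, 0.0848, 0.3245]
tool_rot: [-3.141, 0.001, 1.579]
force: [-0.4, -0.7, -3.7]
grip_width: 0.0456
```

Request:
{"fn": "carry_out", "kwargs": {"targets": [[[0.016,0.021,0.06],[0,0,0],0.4],[[0,0,0.08],[0,0,0],0.4],[[0,0,0.08],[0,0,0],0.4],[[0,0,0.04],[0,0,0],0.4],[[0,0,0.018],[0,0,0],0.4],[[0,0,0],[0,0,0],0.4],[[0,0,0],[0,0,0],0.4]]}}

```text
clock: 50.42
position: [0.5843, 0.0902, 0.2568]
tool_rot: [3.141, -0.0, 1.579]
force: [-13.2, 2.6, 27.9]
grip_width: 0.0458
```

```bash
python3 - <<'E'
from h import *
o=bot.observe();print(o["position"],o["tool_rot"],o["force"],o["grip_width"])
s=imaging.grab_frame("side")
c=project(s,[[.585,.085,.08]])[0].astype(int)
cv2.imwrite("pics/b1.png",cv2.resize(s["pixels"][c[1]-50:c[1]+60,c[0]-55:c[0]+65,::-1],None,fx=5,fy=5,interpolation=cv2.INTER_CUBIC))
E
```

```text
[0.58432683 0.0902165  0.25683842] [ 3.14137416e+00 -3.10127223e-04  1.57915402e+00] [-13.2411212    2.55925667  27.86699996] 0.04581042698564994
```

View pics/b1.png

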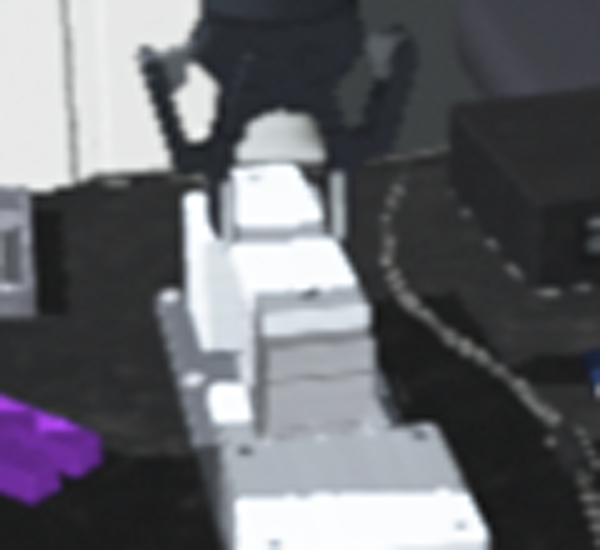

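The bar touched the pile about 6 mm early, with 28 N. It has tipped nose-down in the grip, with the near end at (315,290) already on the pile. I'll relax to 20 N and ease down so it swings level.

Request:
{"fn": "carry_out", "kwargs": {"targets": [[[0,0,-0.01],[0,0,0],0.4],[[0,0,0],[0,0,0],0.4],[[0,0,0],[0,0,0],0.4]], "force": 20}}

```text
clock: 50.85
position: [0.5847, 0.0895, 0.258]
tool_rot: [3.141, -0.0, 1.579]
force: [-2.7, 1.7, 3.3]
grip_width: 0.0453
```

Request:
{"fn": "carry_out", "kwargs": {"targets": [[[0,0,0.005],[0,0,0],0.4],[[0,0,0.004],[0,0,0],0.4],[[0,0,0],[0,0,0],0.4]]}}

```text
clock: 51.22
position: [0.5847, 0.0899, 0.2569]
tool_rot: [3.141, -0.0, 1.579]
force: [-9.6, 1.7, 27.0]
grip_width: 0.0457
```

Request:
{"fn": "carry_out", "kwargs": {"targets": [[[0,0,-0.007],[0,0,0],0.4],[[0,0,0],[0,0,0],0.4],[[0,0,0],[0,0,0],0.58],[[0,0,0],[0,0,0],0.64],[[0,0,0],[0,0,0],0.7],[[0,0,0],[0,0,0],0.7],[[0,0,-0.05],[0,0,0],0.7],[[0,0,-0.2],[0,0,0],0.7]]}}

```text
clock: 52.22
position: [0.5841, 0.0892, 0.3195]
tool_rot: [-3.138, 0.0, 1.579]
force: [0.0, -0.1, 0.6]
grip_width: 0.0595
```

Request:
{"fn": "carry_out", "kwargs": {"targets": [[[-0.2,-0.05,-0.1],[0,0,0],0.7],[[-0.2,-0.05,0],[0,0,0],0.7],[[-0.2,-0.05,0],[0,0,0],0.7],[[-0.2,-0.05,0],[0,0,0],0.7],[[-0.2,-0.05,0],[0,0,0],0.7],[[-0.2,-0.05,0],[0,0,0],0.7],[[-0.2,-0.05,0],[0,0,0],0.7],[[0,0,0],[0,0,0],0.7]]}}

```text
clock: 53.22
position: [0.4986, -0.2652, 0.3455]
tool_rot: [-3.141, 0.001, 1.573]
force: [-0.2, 0.9, 0.2]
grip_width: 0.0599
```

```bash
python3 - <<'E'
from h import *
print(bot.observe()["position"])
f=imaging.grab_frame("top");s=imaging.grab_frame("side")
o=np.zeros((600,780,3),np.uint8)
o[:300]=cv2.resize(f["pixels"][180:240,215:371,::-1],None,fx=5,fy=5,interpolation=cv2.INTER_CUBIC)
o[300:,:600]=cv2.resize(s["pixels"][160:235,230:380,::-1],None,fx=4,fy=4,interpolation=cv2.INTER_CUBIC)
cv2.imwrite("pics/end.png",o);pickle.dump(f,open("f4.pkl","wb"))
E
```

```text
[ 0.49858317 -0.26522353  0.34545437]
```

View pics/end.png

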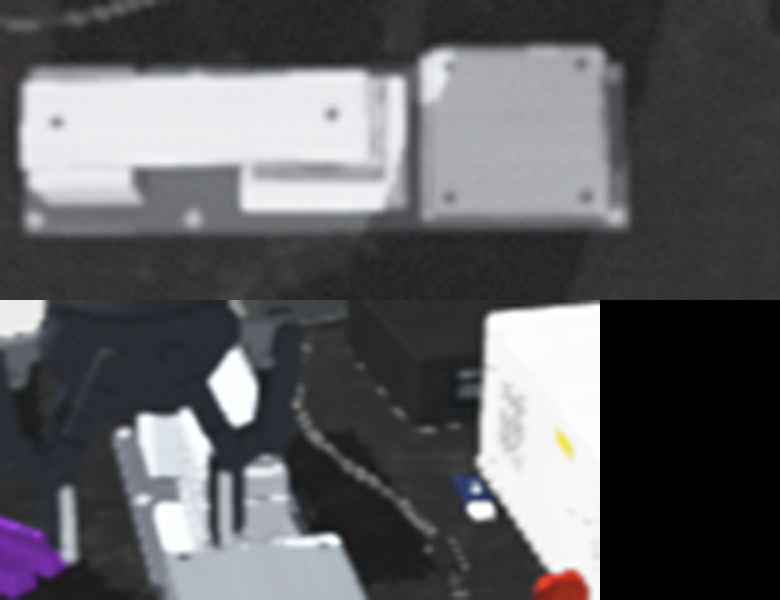

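```bash
python3 - <<'E'
from h import *
f=pickle.load(open("f4.pkl","rb"))
print(rect(f,uncrop([(22,82),(368,70),(368,161),(20,167)],215,180,5),.084))
w=world(f,uncrop([(56,122),(331,113)],215,180,5),.084);print(w,w.mean(0),np.degrees(np.arctan2(*(w[0]-w[1])[:2])),np.linalg.norm(w[0]-w[1]))
# expected corner pixels if on jig axis
E
```

```text
(array([0.586 , 0.0906]), array([ 201.2,   52. ,  -88.8, -179.8]))
[[0.58510645 0.17079018 0.084     ]
 [0.58963505 0.01138716 0.084     ]] [0.58737075 0.09108867 0.084     ] -1.6273194900264298 0.15946733053785153
```

The release went cleanly, but two readings disagree with my thickness judgement. The bar touched down about 6–8 mm early, and the first "8 mm" shim gripped at 47.6 mm, like the 16 mm one, not 44.5 mm like the real 8 mm one. I suspect the top shim is 16 mm, so I'll check it in the stored side frame of the finished pile.

```bash
python3 - <<'E'
from h import *
d=pickle.load(open("f2.pkl","rb"));s=d["side"]
k=7;x0,y0=255,165
im=cv2.resize(s["pixels"][y0:y0+75,x0:x0+100,::-1],None,fx=k,fy=k,interpolation=cv2.INTER_CUBIC)
for z,col in((.04,(0,0,255)),(.064,(0,255,0)),(.072,(255,0,0)),(.08,(0,255,255))):
    p=project(s,[[.56,-.0202,z],[.61,-.0202,z]]);q=((p-[x0,y0]+.5)*k-.5).astype(int)
    for u in q: cv2.drawMarker(im,tuple(map(int,u)),col,cv2.MARKER_CROSS,14,1)
    print(z,q.tolist())
cv2.imwrite("pics/thick.png",im)
E
```

```text
0.04 [[173, 386], [321, 372]]
0.064 [[172, 322], [322, 309]]
0.072 [[172, 301], [322, 288]]
0.08 [[171, 279], [322, 266]]
```

View pics/thick.png

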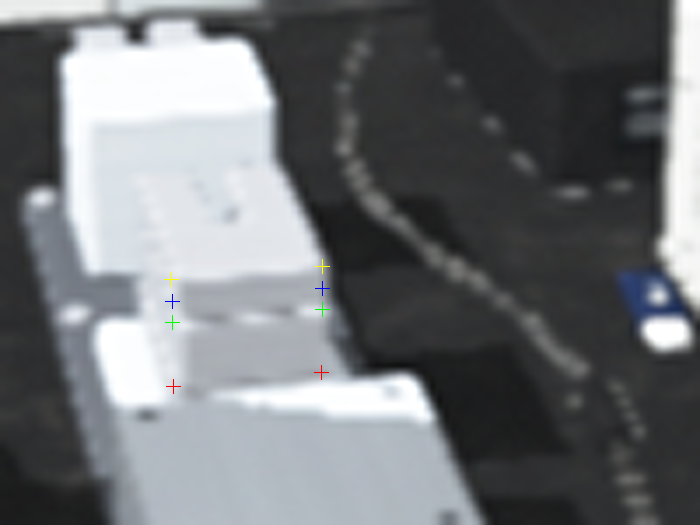

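Confirmed: the top shim's upper edge sits on the 80 mm marks at (171,279) and (322,266), so it is 16 mm and the pile stands at 80 mm. To mend it, I'll put the bridge back on the table and rebuild the pile with the two 16 mm shims, which also makes 32 mm. The 24 mm shim goes into the tray.

Request:
{"fn": "carry_out", "kwargs": {"targets": [[[0.178,0.0435,0],[0,0,0],0.8],[[0.178,0.0435,0],[0,0,0],0.8],[[0.178,0.0435,0],[0,0,0],0.8],[[0.178,0.0435,0],[0,0,0],0.8],[[0.178,0.0435,0],[0,0,0],0.8],[[0.178,0.0435,0],[0,0,0],0.8],[[0.178,0.0435,0],[0,0,0],0.8],[[0.178,0.0435,0],[0,0,0],0.8]], "force": 80}}

```text
clock: 54.32
position: [0.5839, 0.0985, 0.3456]
tool_rot: [3.141, -0.0, 1.581]
force: [-0.2, 0.1, -0.3]
grip_width: 0.0682
```

Request:
{"fn": "carry_out", "kwargs": {"targets": [[[0,0,0],[0,0,-0.007],0.8],[[0,0,0.1],[0,0,0],0.8],[[0,0,0],[0,0,0],0.8]]}}

```text
clock: 54.7
position: [0.5834, 0.0958, 0.3191]
tool_rot: [-3.139, 0.0, 1.602]
force: [0.4, 0.4, 1.0]
grip_width: 0.0681
```

Request:
{"fn": "carry_out", "kwargs": {"targets": [[[-0.019,0.01,0.08],[0,0,0],0.8],[[0,0,0.08],[0,0,0],0.8],[[0,0,0.06],[0,0,0],0.8],[[0,0,0.028],[0,0,0],0.8],[[0,0,0],[0,0,0],0.8],[[0,0,0],[0,0,0],0.4],[[0,0,0],[0,0,0],0.4],[[0,0,0],[0,0,0],0.4]]}}

```text
clock: 55.7
position: [0.5869, 0.0909, 0.2592]
tool_rot: [3.14, -0.0, 1.601]
force: [-4.3, 0.3, 12.0]
grip_width: 0.0454
```

Request:
{"fn": "carry_out", "kwargs": {"targets": [[[0,0,0],[0,0,0],0.4],[[0,0,0],[0,0,0],0.4],[[0,0,-0.04],[0,0,0],0.4],[[0,0,-0.12],[0,0,0],0.4],[[0,0,-0.12],[0,0,0],0.4],[[0,0,0],[0,0,0],0.4]]}}

```text
clock: 56.45
position: [0.5872, 0.0907, 0.3303]
tool_rot: [3.138, -0.0, 1.601]
force: [0.1, 0.0, -3.6]
grip_width: 0.0446
```

Request:
{"fn": "carry_out", "kwargs": {"targets": [[[-0.166,-0.007,0],[0,0,0],0.4],[[-0.166,-0.007,0],[0,0,0],0.4],[[-0.166,-0.007,0],[0,0,0],0.4],[[-0.166,-0.007,0],[0,0,0],0.4],[[-0.166,-0.007,0],[0,0,0],0.4],[[-0.166,-0.007,0],[0,0,0],0.4],[[-0.166,-0.007,0],[0,0,0],0.4],[[-0.166,-0.007,0],[0,0,0],0.4]]}}

```text
clock: 57.45
position: [0.5823, -0.243, 0.327]
tool_rot: [-3.141, -0.0, 1.601]
force: [0.4, -0.4, -3.8]
grip_width: 0.0449
```

Request:
{"fn": "carry_out", "kwargs": {"targets": [[[-0.166,-0.007,0],[0,0,0],0.4],[[-0.166,-0.007,0],[0,0,0],0.4],[[0,0,0],[0,0,0.0565],0.4],[[0,0,0],[0,0,0.0565],0.4],[[0,0,0],[0,0,0.0565],0.4],[[0,0,0],[0,0,0.0565],0.4],[[0,0,0],[0,0,0.0565],0.4],[[0,0,0],[0,0,0.0565],0.4]]}}

```text
clock: 58.45
position: [0.5814, -0.3247, 0.3268]
tool_rot: [-3.141, 0.001, 0.53]
force: [-0.4, -0.2, -3.9]
grip_width: 0.0447
```

Request:
{"fn": "carry_out", "kwargs": {"targets": [[[0,0,0],[0,0,0.0565],0.4],[[0,0,0],[0,0,0.0565],0.4],[[0,0,0],[0,0,0.0565],0.4],[[0,0,0.12],[0,0,0],0.4],[[0,0,0.12],[0,0,0],0.4],[[0,0,0.12],[0,0,0],0.4],[[0,0,0.1],[0,0,0],0.4],[[0,0,0],[0,0,0],0.4]]}}

```text
clock: 59.45
position: [0.5809, -0.3242, 0.2105]
tool_rot: [-3.14, 0.004, 0.004]
force: [-0.0, 0.7, -2.6]
grip_width: 0.0449
```

Request:
{"fn": "carry_out", "kwargs": {"targets": [[[0,0,0.05],[0,0,0],0.4],[[0,0,0.03],[0,0,0],0.4],[[0,0,0],[0,0,0],0.4],[[0,0,0],[0,0,0],0.4]], "force": 20}}

```text
clock: 59.95
position: [0.5819, -0.3248, 0.1934]
tool_rot: [3.141, -0.0, 0.003]
force: [0.2, 0.7, -3.4]
grip_width: 0.0448
```

Request:
{"fn": "carry_out", "kwargs": {"targets": [[[0,0,0.008],[0,0,0],0.4],[[0,0,0],[0,0,0],0.4]]}}

```text
clock: 60.2
position: [0.5817, -0.3247, 0.191]
tool_rot: [3.142, -0.0, 0.003]
force: [-0.3, 0.3, -3.0]
grip_width: 0.0449
```

Request:
{"fn": "carry_out", "kwargs": {"targets": [[[0,0,0.008],[0,0,0],0.4],[[0,0,0.008],[0,0,0],0.4],[[0,0,0],[0,0,0],0.4]]}}

```text
clock: 60.58
position: [0.5817, -0.3247, 0.1868]
tool_rot: [-3.141, 0.0, 0.003]
force: [-0.2, 1.3, -3.2]
grip_width: 0.045
```

Request:
{"fn": "carry_out", "kwargs": {"targets": [[[0,0,0.008],[0,0,0],0.4],[[0,0,0.008],[0,0,0],0.4],[[0,0,0],[0,0,0],0.4]]}}

```text
clock: 60.95
position: [0.5817, -0.3247, 0.1828]
tool_rot: [-3.142, 0.0, 0.003]
force: [-0.5, 0.2, -2.4]
grip_width: 0.0449
```

Request:
{"fn": "carry_out", "kwargs": {"targets": [[[0,0,0.006],[0,0,0],0.4],[[0,0,0],[0,0,0],0.65],[[0,0,0],[0,0,0],0.8],[[0,0,-0.05],[0,0,0],0.8],[[0,0,-0.2],[0,0,0],0.8],[[0,0,-0.25],[0,0,-0.0557],0.8],[[0,0,0],[0,0,-0.0557],0.8],[[0,0,0],[0,0,-0.0557],0.8]], "force": 100}}

```text
clock: 61.95
position: [0.5818, -0.3248, 0.3085]
tool_rot: [3.139, -0.001, 0.534]
force: [-0.3, -0.8, -0.4]
grip_width: 0.0683
```

Request:
{"fn": "carry_out", "kwargs": {"targets": [[[0,0,0],[0,0,-0.0557],0.8],[[0,0,0],[0,0,-0.0557],0.8],[[0,0,0],[0,0,-0.0557],0.8],[[0,0,0],[0,0,-0.0557],0.8],[[0,0,0],[0,0,-0.0557],0.8],[[0,0,0],[0,0,-0.0557],0.8],[[0.2,0.002,0],[0,0,0],0.8],[[0.2,0.002,0],[0,0,0],0.8]]}}

```text
clock: 62.95
position: [0.5817, -0.2239, 0.3072]
tool_rot: [3.141, 0.0, 1.577]
force: [1.1, 0.9, 0.1]
grip_width: 0.0678
```

Request:
{"fn": "carry_out", "kwargs": {"targets": [[[0.2,0.002,0],[0,0,0],0.8],[[0.2,0.002,0],[0,0,0],0.8],[[0.2,0.002,0],[0,0,0],0.8],[[0.2,0.002,0],[0,0,0],0.8],[[0.178,0,0],[0,0,0],0.8],[[0,0,0],[0,0,0],0.8],[[0,0,0],[0,0,0],0.8]]}}

```text
clock: 63.82
position: [0.5823, 0.0193, 0.307]
tool_rot: [3.141, 0.001, 1.578]
force: [-0.1, -0.5, 0.3]
grip_width: 0.0684
```

Request:
{"fn": "carry_out", "kwargs": {"targets": [[[0.002,0.01,0.08],[0,0,0],0.8],[[0,0,0.1],[0,0,0],0.8],[[0,0,0.1],[0,0,0],0.8],[[0,0,0.05],[0,0,0],0.8],[[0,0,0.018],[0,0,0],0.8],[[0,0,0],[0,0,0],0.8],[[0,0,0],[0,0,0],0.8]]}}

```text
clock: 64.7
position: [0.5849, 0.0203, 0.2201]
tool_rot: [3.141, -0.0, 1.578]
force: [-0.3, 0.8, 0.9]
grip_width: 0.0687
```

Request:
{"fn": "carry_out", "kwargs": {"targets": [[[0,0,0],[0,0,0],0.4],[[0,0,0],[0,0,0],0.4],[[0,0,0],[0,0,0],0.4],[[0,0,0],[0,0,0],0.4],[[0,0,0],[0,0,0],0.4],[[0,0,-0.04],[0,0,0],0.4],[[0,0,-0.15],[0,0,0],0.4],[[0,0,-0.15],[0,0,0],0.4]]}}

```text
clock: 65.7
position: [0.5844, 0.0203, 0.3057]
tool_rot: [-3.141, -0.0, 1.578]
force: [1.3, 0.2, -4.8]
grip_width: 0.0489
```

Request:
{"fn": "carry_out", "kwargs": {"targets": [[[-0.1255,-0.159,0],[0,0,0],0.4],[[-0.1255,-0.159,0],[0,0,0],0.4],[[-0.1255,-0.159,0],[0,0,0],0.4],[[-0.1255,-0.159,0],[0,0,0],0.4],[[0,0,0.12],[0,0,0],0.4],[[0,0,0.15],[0,0,0],0.4],[[0,0,0.14],[0,0,0],0.4],[[0,0,0.05],[0,0,0],0.4]]}}

```text
clock: 66.7
position: [0.4263, -0.1061, 0.1885]
tool_rot: [-3.14, -0.0, 1.579]
force: [0.9, 0.1, -4.9]
grip_width: 0.0491
```

Request:
{"fn": "carry_out", "kwargs": {"targets": [[[0,0,0.02],[0,0,0],0.4],[[0,0,0],[0,0,0],0.4],[[0,0,0],[0,0,0],0.4]]}}

```text
clock: 67.08
position: [0.4269, -0.1065, 0.1853]
tool_rot: [3.14, 0.0, 1.578]
force: [1.0, 0.2, -4.9]
grip_width: 0.0488
```

Request:
{"fn": "carry_out", "kwargs": {"targets": [[[0,0,0.012],[0,0,0],0.4],[[0,0,0.008],[0,0,0],0.4],[[0,0,0],[0,0,0],0.4],[[0,0,0],[0,0,0],0.4]]}}

```text
clock: 67.58
position: [0.4267, -0.1064, 0.1803]
tool_rot: [3.141, 0.001, 1.578]
force: [-6.6, 0.4, 28.8]
grip_width: 0.0486
```

Request:
{"fn": "carry_out", "kwargs": {"targets": [[[0,0,0],[0,0,0],0.7],[[0,0,0],[0,0,0],0.7],[[0,0,-0.1],[0,0,0],0.7],[[0,0,-0.2],[0,0,0],0.7],[[0,0,-0.2],[0,0,0],0.7],[[0.218,0,0],[0,0,0],0.7],[[0.218,0,0],[0,0,0],0.7],[[0.218,0,0],[0,0,0],0.7]]}}

```text
clock: 68.58
position: [0.4253, 0.0585, 0.3047]
tool_rot: [3.141, -0.0, 1.577]
force: [1.6, 0.3, -0.5]
grip_width: 0.0596
```

Request:
{"fn": "carry_out", "kwargs": {"targets": [[[0.218,0,0],[0,0,0],0.63],[[0.218,0,0],[0,0,0],0.63],[[0.218,0,0],[0,0,0],0.63],[[0.218,0,0],[0,0,0],0.63],[[0,0,0],[0,0,0.01],0.63],[[0,0,0.1],[0,0,0],0.63],[[0,0,0],[0,0,0],0.63]]}}

```text
clock: 69.45
position: [0.4235, 0.2744, 0.2784]
tool_rot: [-3.139, 0.002, 1.547]
force: [-0.0, 0.1, 0.0]
grip_width: 0.0539
```

Request:
{"fn": "carry_out", "kwargs": {"targets": [[[0,0.007,0.08],[0,0,0],0.66],[[0,0,0.1],[0,0,0],0.66],[[0,0,0.08],[0,0,0],0.66],[[0,0,0],[0,0,0],0.66],[[0,0,0],[0,0,0],0.66]]}}

```text
clock: 70.08
position: [0.4258, 0.2751, 0.215]
tool_rot: [3.141, -0.0, 1.547]
force: [-0.3, 0.4, 0.3]
grip_width: 0.0564
```

Request:
{"fn": "carry_out", "kwargs": {"targets": [[[0,-0.001,0.05],[0,0,0],0.66],[[0,0,0.04],[0,0,0],0.66],[[0,0,0.018],[0,0,0],0.66],[[0,0,0],[0,0,0],0.66],[[0,0,0],[0,0,0],0.66]]}}

```text
clock: 70.7
position: [0.4253, 0.2752, 0.1876]
tool_rot: [3.141, -0.0, 1.547]
force: [-0.5, 1.1, -0.4]
grip_width: 0.0562
```

Request:
{"fn": "carry_out", "kwargs": {"targets": [[[0,0,0],[0,0,0],0.4],[[0,0,0],[0,0,0],0.4],[[0,0,0],[0,0,0],0.4],[[0,0,0],[0,0,0],0.4],[[0,0,-0.04],[0,0,0],0.4],[[0,0,-0.15],[0,0,0],0.4],[[0,0,-0.2],[0,0,0],0.4],[[0,0,0],[0,0,0],0.4]]}}

```text
clock: 71.7
position: [0.4259, 0.2755, 0.2882]
tool_rot: [3.137, -0.003, 1.546]
force: [-0.6, -0.0, -2.5]
grip_width: 0.0448
```

Request:
{"fn": "carry_out", "kwargs": {"targets": [[[0,0,-0.05],[0,0,-0.01],0.4],[[-0.204,0.127,0],[0,0,0],0.4],[[-0.204,0.127,0],[0,0,0],0.4],[[-0.204,0.127,0],[0,0,0],0.4],[[-0.204,0.127,0],[0,0,0],0.4],[[-0.204,0.127,0],[0,0,0],0.4],[[0,0,0],[0,0,0],0.4],[[0,0,0],[0,0,0],0.4]]}}

```text
clock: 72.7
position: [0.5855, 0.0213, 0.2967]
tool_rot: [-3.14, -0.0, 1.578]
force: [0.0, -0.1, -2.7]
grip_width: 0.0446
```

Request:
{"fn": "carry_out", "kwargs": {"targets": [[[-0.004,-0.002,0.08],[0,0,0],0.4],[[0,0,0.1],[0,0,0],0.4],[[0,0,0.07],[0,0,0],0.4],[[0,0,0.028],[0,0,0],0.4],[[0,0,0],[0,0,0],0.4],[[0,0,0],[0,0,0],0.4]]}}

```text
clock: 73.45
position: [0.5857, 0.0204, 0.2286]
tool_rot: [3.141, -0.0, 1.578]
force: [0.6, -0.3, -2.0]
grip_width: 0.0444
```

Request:
{"fn": "carry_out", "kwargs": {"targets": [[[0,-0.002,0.01],[0,0,0],0.4],[[0,0,0.008],[0,0,0],0.4],[[0,0,0],[0,0,0],0.4],[[0,0,0],[0,0,0],0.4]]}}

```text
clock: 73.95
position: [0.5851, 0.0203, 0.2248]
tool_rot: [3.141, 0.001, 1.578]
force: [-7.5, -1.2, 21.3]
grip_width: 0.0444
```

Request:
{"fn": "carry_out", "kwargs": {"targets": [[[0,0,-0.003],[0,0,0],0.4],[[0,0,0],[0,0,0],0.7],[[0,0,0],[0,0,0],0.7],[[0,0,-0.1],[0,0,0],0.7],[[0,0,-0.2],[0,0,0],0.75],[[-0.127,-0.158,0],[0,0,0],0.8],[[-0.127,-0.158,0],[0,0,0],0.8],[[-0.127,-0.158,0],[0,0,0],0.8]]}}

```text
clock: 74.95
position: [0.4658, -0.0767, 0.2992]
tool_rot: [3.141, 0.0, 1.578]
force: [1.4, -0.4, 0.6]
grip_width: 0.0686
```

Request:
{"fn": "carry_out", "kwargs": {"targets": [[[-0.127,-0.158,0],[0,0,0],0.8],[[0,0,0],[0,0,0],0.8],[[0,0,0.1],[0,0,0],0.8],[[0,0,0.1],[0,0,0],0.8],[[0,0,0.1],[0,0,0],0.8],[[0,0,0],[0,0,0],0.8],[[0,0,0],[0,0,0],0.8]]}}

```text
clock: 75.82
position: [0.4283, -0.1076, 0.2249]
tool_rot: [3.141, -0.0, 1.579]
force: [-0.3, -0.1, 0.4]
grip_width: 0.0682
```

Request:
{"fn": "carry_out", "kwargs": {"targets": [[[0.004,-0.006,0.05],[0,0,0],0.8],[[0,0,0.035],[0,0,0],0.8],[[0,0,0.003],[0,0,0],0.8],[[0,0,0],[0,0,0],0.8],[[0,0,0],[0,0,0],0.4],[[0,0,0],[0,0,0],0.4],[[0,0,0],[0,0,0],0.4],[[0,0,0],[0,0,0],0.4]]}}

```text
clock: 76.82
position: [0.4264, -0.1068, 0.203]
tool_rot: [3.141, 0.001, 1.579]
force: [-4.2, 0.8, 22.2]
grip_width: 0.0468
```

Request:
{"fn": "carry_out", "kwargs": {"targets": [[[0,0,0],[0,0,0],0.4],[[0,0,-0.04],[0,0,0],0.4],[[0,0,-0.15],[0,0,0],0.4],[[0,0,-0.15],[0,0,0],0.4],[[0.127,0.158,0],[0,0,0],0.4],[[0.127,0.158,0],[0,0,0],0.4],[[0.127,0.158,0],[0,0,0],0.4],[[0.127,0.158,0],[0,0,0],0.4]]}}

```text
clock: 77.82
position: [0.5844, 0.0222, 0.2876]
tool_rot: [-3.141, -0.0, 1.578]
force: [0.8, -0.7, -2.1]
grip_width: 0.0473
```

Request:
{"fn": "carry_out", "kwargs": {"targets": [[[-0.007,0.003,0.06],[0,0,0],0.4],[[0,0,0.06],[0,0,0],0.4],[[0,0,0.05],[0,0,0],0.4],[[0,0,0.02],[0,0,0],0.4],[[0,0,0],[0,0,0],0.4],[[0,0,0],[0,0,0],0.4]]}}

```text
clock: 78.58
position: [0.5843, 0.0195, 0.2402]
tool_rot: [3.141, -0.0, 1.578]
force: [0.4, 0.7, -2.1]
grip_width: 0.0466
```

Request:
{"fn": "carry_out", "kwargs": {"targets": [[[0.002,0.003,0.01],[0,0,0],0.4],[[0,0,0.008],[0,0,0],0.4],[[0,0,0],[0,0,0],0.4],[[0,0,0],[0,0,0],0.4]]}}

```text
clock: 79.08
position: [0.585, 0.0201, 0.2353]
tool_rot: [3.141, -0.0, 1.578]
force: [0.4, 0.3, -0.9]
grip_width: 0.0469
```

Request:
{"fn": "carry_out", "kwargs": {"targets": [[[0,0,0.004],[0,0,0],0.4],[[0,0,0],[0,0,0],0.4],[[0,0,0],[0,0,0],0.7],[[0,0,0],[0,0,0],0.7],[[0,0,-0.1],[0,0,0],0.7],[[0,0,-0.15],[0,0,0],0.75],[[-0.127,-0.158,0],[0,0,0],0.8],[[-0.127,-0.158,0],[0,0,0],0.8]]}}

```text
clock: 80.08
position: [0.5053, -0.0446, 0.2968]
tool_rot: [3.141, 0.0, 1.579]
force: [1.5, -1.8, -0.5]
grip_width: 0.0686
```

Request:
{"fn": "carry_out", "kwargs": {"targets": [[[-0.127,-0.158,0],[0,0,0],0.8],[[-0.127,-0.158,0],[0,0,0],0.8],[[0,0,0],[0,0,0],0.8],[[0,0,0.1],[0,0,0],0.8],[[0,0,0.1],[0,0,0],0.8],[[0,0,0.1],[0,0,0],0.8],[[0,0,0],[0,0,0],0.8],[[0,0,0],[0,0,0],0.8]]}}

```text
clock: 81.08
position: [0.4283, -0.1078, 0.2224]
tool_rot: [3.141, -0.0, 1.579]
force: [0.7, 0.1, 0.0]
grip_width: 0.0683
```

```bash
python3 - <<'E'
from h import *
print(bot.observe()["position"])
f=imaging.grab_frame("top");s=imaging.grab_frame("side");pickle.dump(dict(top=f,side=s),open("f5.pkl","wb"))
o=np.zeros((600,780,3),np.uint8)
o[:300]=cv2.resize(f["pixels"][180:240,215:371,::-1],None,fx=5,fy=5,interpolation=cv2.INTER_CUBIC)
k=4;x0,y0=230,160
im=cv2.resize(s["pixels"][y0:y0+75,x0:x0+100,::-1],None,fx=k,fy=k,interpolation=cv2.INTER_CUBIC)
for z in(.04,.056,.072):
    for u in ((project(s,[[.56,-.0202,z],[.61,-.0202,z]])-[x0,y0]+.5)*k-.5).astype(int): cv2.drawMarker(im,tuple(map(int,u)),(0,0,255),cv2.MARKER_CROSS,8,1)
o[300:,:400]=im
b=s["pixels"][280:355,190:285,::-1];o[300:,400:780]=cv2.resize(b,None,fx=4,fy=4)
cv2.imwrite("pics/pile3.png",o)
E
```

```text
[ 0.42829815 -0.10781391  0.22235692]
```

View pics/pile3.png

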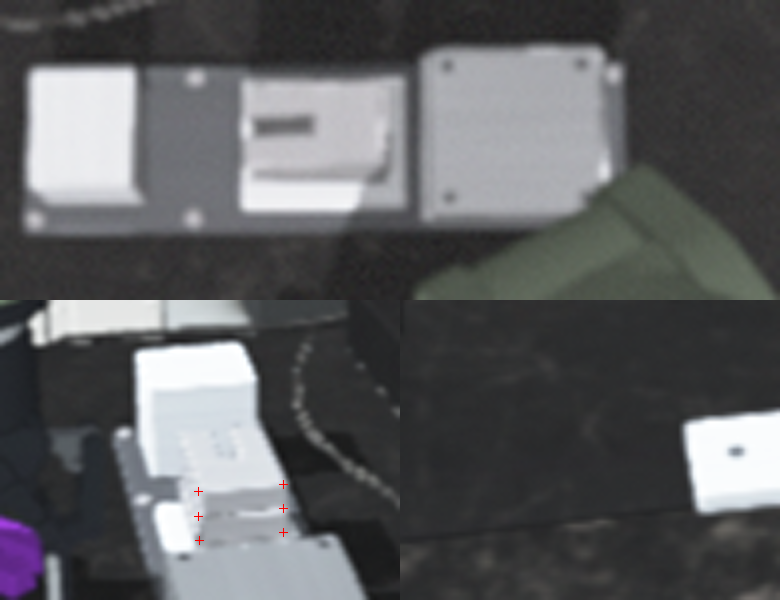

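The rebuilt pile's edges sit on the 56 and 72 mm marks, and the top view shows it square. Now the 24 mm shim goes to the tray.

Request:
{"fn": "carry_out", "kwargs": {"targets": [[[0.004,-0.006,0.08],[0,0,0],0.8],[[0,0,0.05],[0,0,0],0.8],[[0,0,0.027],[0,0,0],0.8],[[0,0,0],[0,0,0],0.8],[[0,0,0],[0,0,0],0.4],[[0,0,0],[0,0,0],0.4],[[0,0,0],[0,0,0],0.4],[[0,0,0],[0,0,0],0.4]]}}

```text
clock: 82.18
position: [0.4265, -0.1071, 0.1834]
tool_rot: [3.141, 0.001, 1.578]
force: [-4.1, 1.6, 21.7]
grip_width: 0.0476
```

Request:
{"fn": "carry_out", "kwargs": {"targets": [[[0,0,0],[0,0,0],0.4],[[0,0,-0.04],[0,0,0],0.4],[[0,0,-0.2],[0,0,0],0.4],[[0,0,-0.2],[0,0,0],0.4],[[0.218,0,0],[0,0,0],0.4],[[0.218,0,0],[0,0,0],0.4],[[0.218,0,0],[0,0,0],0.4],[[0.218,0,0],[0,0,0],0.4]]}}

```text
clock: 83.18
position: [0.4244, 0.1123, 0.2931]
tool_rot: [3.141, 0.0, 1.578]
force: [1.2, 0.1, -2.3]
grip_width: 0.0475
```

Request:
{"fn": "carry_out", "kwargs": {"targets": [[[0.218,0,0],[0,0,0],0.4],[[0.218,0,0],[0,0,0],0.4],[[0.215,0,0],[0,0,0],0.4],[[0,0,0],[0,0,0.01],0.4],[[0,0,0.1],[0,0,0],0.4],[[0,0,0],[0,0,0],0.4],[[0,0,0],[0,0,0],0.4]]}}

```text
clock: 84.05
position: [0.4237, 0.2733, 0.2683]
tool_rot: [3.141, -0.0, 1.546]
force: [0.1, 1.3, -3.0]
grip_width: 0.0474
```

Request:
{"fn": "carry_out", "kwargs": {"targets": [[[0.004,0.006,0.1],[0,0,0],0.4],[[0,0,0.1],[0,0,0],0.4],[[0,0,0.07],[0,0,0],0.4],[[0,0,0.03],[0,0,0],0.4],[[0,0,0.012],[0,0,0],0.4],[[0,0,0],[0,0,0],0.4],[[0,0,0],[0,0,0],0.4]]}}

```text
clock: 84.92
position: [0.4252, 0.2746, 0.19]
tool_rot: [3.141, -0.0, 1.547]
force: [0.9, 0.2, -2.8]
grip_width: 0.0474
```

Request:
{"fn": "carry_out", "kwargs": {"targets": [[[0,0,0.007],[0,0,0],0.4],[[0,0,0.003],[0,0,0],0.4],[[0,0,0],[0,0,0],0.65],[[0,0,0],[0,0,0],0.65],[[0,0,-0.06],[0,0,0],0.65],[[0,0,-0.2],[0,0,0],0.65],[[0,0,-0.23],[0,0,0],0.85],[[0,0,0],[0,0,-0.01],0.85]]}}

```text
clock: 85.92
position: [0.4256, 0.2751, 0.3139]
tool_rot: [3.136, -0.003, 1.579]
force: [0.3, 0.3, -0.9]
grip_width: 0.0726
```

Request:
{"fn": "carry_out", "kwargs": {"targets": [[[-0.22,0.06,0],[0,0,0],0.85],[[-0.22,0.06,0],[0,0,0],0.85],[[-0.22,0.06,0],[0,0,0],0.85],[[-0.22,0.06,0],[0,0,0],0.85],[[-0.22,0.06,0],[0,0,0],0.85],[[-0.1,0,0],[0,0,0],0.85],[[0,0,0],[0,0,0],0.85]]}}

```text
clock: 86.8
position: [0.502, -0.0268, 0.3094]
tool_rot: [-3.141, 0.0, 1.575]
force: [-0.4, 0.4, 0.9]
grip_width: 0.0721
```

```bash
python3 - <<'E'
from h import *
o=bot.observe();print(o["position"],o["tool_rot"])
f=imaging.grab_frame("top");pickle.dump(f,open("f6.pkl","wb"))
a=f["pixels"][:,:,::-1]
o=np.zeros((560,790,3),np.uint8)
o[:,:400]=cv2.resize(a[170:310,160:260],None,fx=4,fy=4,interpolation=cv2.INTER_CUBIC)
o[:,410:790]=cv2.resize(a[160:300,340:435],None,fx=4,fy=4,interpolation=cv2.INTER_CUBIC)
cv2.imwrite("pics/br2.png",o)
E
```

```text
[ 0.50202421 -0.02682633  0.30941272] [-3.14081353e+00  4.37499165e-04  1.57528519e+00]
```

View pics/br2.png

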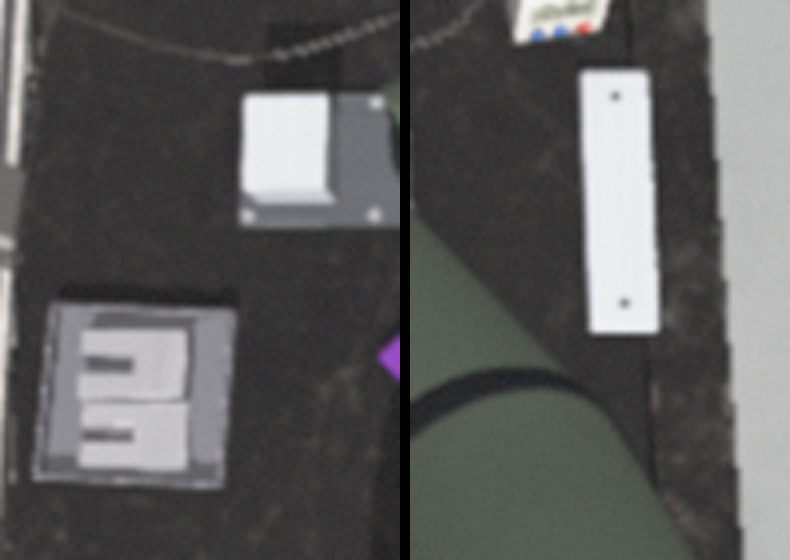

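Both spares are flat in the tray at (133,362) and (133,435). The bridge lies on the table at (618,201). Fetching it again.

Request:
{"fn": "carry_out", "kwargs": {"targets": [[[-0.198,0.053,0],[0,0,0],0.85],[[-0.198,0.053,0],[0,0,0],0.85],[[-0.198,0.053,0],[0,0,0],0.85],[[-0.198,0.053,0],[0,0,0],0.85],[[-0.198,0.053,0],[0,0,0],0.85],[[-0.198,0.053,0],[0,0,0],0.85],[[0,0,0],[0,0,0.0565],0.85],[[0,0,0],[0,0,0.0565],0.85]]}}

```text
clock: 87.85
position: [0.5846, -0.3201, 0.3092]
tool_rot: [-3.141, -0.001, 1.219]
force: [-0.4, -0.3, -0.7]
grip_width: 0.073
```

Request:
{"fn": "carry_out", "kwargs": {"targets": [[[0,0,0],[0,0,0.0565],0.85],[[0,0,0],[0,0,0.0565],0.85],[[0,0,0],[0,0,0.0565],0.85],[[0,0,0],[0,0,0.0565],0.85],[[0,0,0],[0,0,0.0565],0.85],[[0,0,0],[0,0,0.0565],0.85],[[0,0,0],[0,0,0.0565],0.85],[[0,0,0],[0,0,0],0.85]]}}

```text
clock: 88.85
position: [0.5848, -0.3195, 0.3096]
tool_rot: [-3.141, -0.0, -0.016]
force: [-0.6, 0.6, -0.1]
grip_width: 0.0725
```

Request:
{"fn": "carry_out", "kwargs": {"targets": [[[-0.014,0.016,0.08],[0,0,0.002],0.85],[[0,0,0.12],[0,0,0],0.85],[[0,0,0.12],[0,0,0],0.85],[[0,0,0.12],[0,0,0],0.85],[[0,0,0.07],[0,0,0],0.85],[[0,0,0.02],[0,0,0],0.85],[[0,0,0],[0,0,0],0.85],[[0,0,0],[0,0,0],0.85]]}}

```text
clock: 89.85
position: [0.5808, -0.3254, 0.178]
tool_rot: [3.141, -0.001, -0.025]
force: [0.8, -0.6, -0.9]
grip_width: 0.073
```

Request:
{"fn": "carry_out", "kwargs": {"targets": [[[0,0,0],[0,0,0],0.4],[[0,0,0],[0,0,0],0.4],[[0,0,0],[0,0,0],0.4],[[0,0,0],[0,0,0],0.4],[[0,0,0],[0,0,0],0.4],[[0,0,-0.04],[0,0,0],0.4],[[0,0,-0.2],[0,0,0],0.4],[[0,0,-0.2],[0,0,0],0.4]]}}

```text
clock: 90.85
position: [0.5802, -0.3251, 0.2883]
tool_rot: [-3.141, 0.001, -0.025]
force: [0.2, -1.2, -2.3]
grip_width: 0.0458
```

Request:
{"fn": "carry_out", "kwargs": {"targets": [[[0,0,-0.15],[0,0,0],0.4],[[0,0,0],[0,0,-0.0566],0.4],[[0,0,0],[0,0,-0.0566],0.4],[[0,0,0],[0,0,-0.0566],0.4],[[0,0,0],[0,0,-0.0566],0.4],[[0,0,0],[0,0,-0.0566],0.4],[[0,0,0],[0,0,-0.0566],0.4],[[0,0,0],[0,0,-0.0566],0.4]]}}

```text
clock: 91.85
position: [0.5802, -0.3253, 0.3247]
tool_rot: [-3.141, 0.0, 1.225]
force: [-0.4, 0.1, -5.0]
grip_width: 0.0458
```

Request:
{"fn": "carry_out", "kwargs": {"targets": [[[0,0,0],[0,0,-0.0566],0.4],[[0,0,0],[0,0,-0.054],0.4],[[0.165,0.002,0],[0,0,0],0.4],[[0.165,0.002,0],[0,0,0],0.4],[[0.165,0.002,0],[0,0,0],0.4],[[0.165,0.002,0],[0,0,0],0.4],[[0.165,0.002,0],[0,0,0],0.4],[[0.165,0.002,0],[0,0,0],0.4]]}}

```text
clock: 92.85
position: [0.5842, -0.0766, 0.3248]
tool_rot: [3.141, 0.0, 1.566]
force: [0.4, 0.8, -1.8]
grip_width: 0.046
```

Request:
{"fn": "carry_out", "kwargs": {"targets": [[[0.165,0.002,0],[0,0,0],0.4],[[0.165,0.002,0],[0,0,0],0.4],[[0.165,0,0],[0,0,0],0.4],[[0.168,0,0],[0,0,0],0.4],[[0,0,0],[0,0,0],0.4],[[0,0,0.1],[0,0,0],0.4],[[0,0,0],[0,0,0],0.4],[[0,0,0],[0,0,0],0.4]]}}

```text
clock: 93.85
position: [0.5863, 0.0876, 0.3002]
tool_rot: [3.141, 0.0, 1.566]
force: [0.6, 0.1, -3.0]
grip_width: 0.046
```

Request:
{"fn": "carry_out", "kwargs": {"targets": [[[0.002,-0.008,0.06],[0,0,-0.0015],0.4],[[0,0,0.06],[0,0,0],0.4],[[0,0,0.04],[0,0,0],0.4],[[0,0,0.015],[0,0,0],0.4],[[0,0,0],[0,0,0],0.4],[[0,0,0],[0,0,0],0.4]]}}

```text
clock: 94.6
position: [0.5843, 0.0886, 0.256]
tool_rot: [3.141, -0.0, 1.571]
force: [-0.2, -0.0, -3.5]
grip_width: 0.0456
```

No contact yet at 0.256, which is good. Easing down further.

Request:
{"fn": "carry_out", "kwargs": {"targets": [[[0,0,0.01],[0,0,0],0.4],[[0,0,0.008],[0,0,0],0.4],[[0,0,0],[0,0,0],0.4],[[0,0,0],[0,0,0],0.4]]}}

```text
clock: 95.1
position: [0.5841, 0.0885, 0.2512]
tool_rot: [-3.142, -0.0, 1.571]
force: [-0.0, -0.3, -3.0]
grip_width: 0.046
```

Request:
{"fn": "carry_out", "kwargs": {"targets": [[[0,0,0.004],[0,0,0],0.4],[[0,0,0],[0,0,0],0.4],[[0,0,0],[0,0,0],0.4]]}}

```text
clock: 95.48
position: [0.5842, 0.0886, 0.2505]
tool_rot: [3.141, 0.0, 1.571]
force: [-2.6, -1.5, 7.0]
grip_width: 0.0458
```

Request:
{"fn": "carry_out", "kwargs": {"targets": [[[0,0,0],[0,0,0],0.55],[[0,0,0],[0,0,0],0.65],[[0,0,0],[0,0,0],0.72],[[0,0,0],[0,0,0],0.72],[[0,0,-0.05],[0,0,0],0.72],[[0,0,-0.2],[0,0,0],0.72],[[0,0,-0.15],[0,0,0],0.72],[[-0.22,-0.11,0],[0,0,0],0.72]]}}

```text
clock: 96.48
position: [0.5576, 0.0365, 0.3538]
tool_rot: [3.136, -0.003, 1.576]
force: [0.2, -1.9, -0.9]
grip_width: 0.0614
```

Request:
{"fn": "carry_out", "kwargs": {"targets": [[[-0.22,-0.11,0],[0,0,0],0.72],[[-0.22,-0.11,0],[0,0,0],0.72],[[-0.22,-0.11,0],[0,0,0],0.72],[[-0.22,-0.11,0],[0,0,0],0.72],[[-0.22,-0.11,0],[0,0,0],0.72],[[-0.22,-0.11,0],[0,0,0],0.72],[[-0.22,-0.11,0],[0,0,0],0.72],[[0,0,0],[0,0,0],0.72]]}}

```text
clock: 97.48
position: [0.3618, -0.3553, 0.3506]
tool_rot: [-3.141, 0.001, 1.564]
force: [0.2, 1.6, -0.1]
grip_width: 0.0614
```

```bash
python3 - <<'E'
from h import *
print(bot.observe()["position"])
f=imaging.grab_frame("top");s=imaging.grab_frame("side");pickle.dump(dict(top=f,side=s),open("f7.pkl","wb"))
o=np.zeros((600,790,3),np.uint8)
o[:300]=cv2.resize(f["pixels"][180:240,215:373,::-1],None,fx=5,fy=5,interpolation=cv2.INTER_CUBIC)
k=4;x0,y0=225,150
im=cv2.resize(s["pixels"][y0:y0+75,x0:x0+110,::-1],None,fx=k,fy=k,interpolation=cv2.INTER_CUBIC)
for z in(.072,.084):
    for u in ((project(s,[[.56,-.0115,z],[.61,-.0115,z],[.56,.1885,z],[.61,.1885,z]])-[x0,y0]+.5)*k-.5).astype(int): cv2.drawMarker(im,tuple(map(int,u)),(0,0,255),cv2.MARKER_CROSS,8,1)
o[300:,:440]=im
o[300:,450:]=cv2.resize(f["pixels"][160:310,160:330,::-1],(340,300))
cv2.imwrite("pics/fin.png",o)
E
```

```text
[ 0.36177361 -0.3553452   0.35062482]
```

View pics/fin.png

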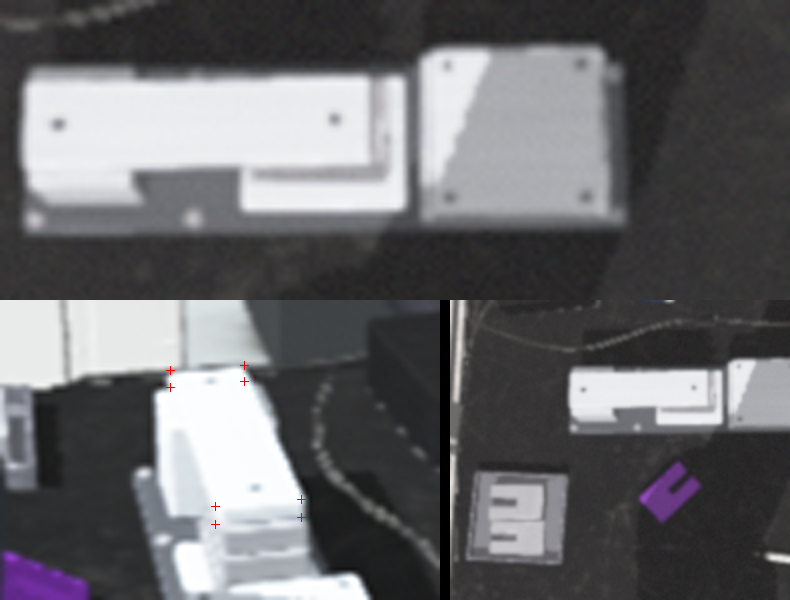

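The bar lies on pile and post with both ends at the level marks, and the bystanders in view are in place. Handing in.

```bash
python3 - <<'E'
from workcell import job
print(job.job_done())
E
```

```text
the job is handed in; nothing more can be done
None
```

The job is handed in, and every part of the task is done, but I had to build the pile and lay the bridge twice.

- **Cover plate:** I pushed it flat off the pile onto the landing, and the two bed shims stayed on the seat.
- **Mistake and repair:** I first judged one 16 mm shim to be 8 mm, so the first pile (24+16) stood 8 mm too high and the bridge lay tilted. The early contact and the grip widths gave it away, and a side picture with height marks confirmed it. I put the bridge back on the table, rebuilt the pile with the two 16 mm shims, and laid the bridge again. The run therefore did not follow the asked order in one clean pass.
- **Final checks:**
  - The pile's top edge fell on the 72 mm marks.
  - The bridge touched down at the expected height and lies along pile and post. Both ends look level against the marks.
  - The bridge is off-centre by about 2 mm and turned less than about 1° from the jig.
  - The 24 mm and 8 mm shims lie flat side by side in the tray.
- **Left alone:** I did not touch the purple look-alike, pen, timer or memory stick. The last picture did not show the timer or memory stick.
- **Budget:** I viewed 21 pictures against 14, mostly to find and mend the thickness mistake. The run took about 98 s of the 210 s.

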